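Lay out the staples from behind the ink bottle and tape measure

ROBOT

A 6-joint arm with a two-finger parallel gripper is mounted at the origin on the work surface; the furniture and walls round the work are solid. World frame = base frame: x ahead of the robot, y to its left, z up, the work surface at z = 0. Lengths are in m, angles in degrees, forces in N, time in s.
With the tool pointing down it reaches from about 0.4 to 0.825 m from the base axis. Payload 7 kg.
Tool frame: the origin (TCP) lies between the finger pads; the fingertips stand 19 mm ahead of it and the grasp point (between the pads) is the TCP (r.tip_extent is the distance from the TCP to the fingertips, in m); z points along the fingers, y is the direction in which the jaws open and shut (so a half turn about z gives the same grasp; the last joint's range is limited). The gripper opens to 88 mm and grips with 3 to 60 N. Pads are 19 mm wide; open, the fingers measure 130 mm over their backs; the gripper's body (78 mm by 193 mm) begins 47 mm behind the grasp point.
Start: joints at [-55.056, 20.546, 0.682, 0, -70.136, -16.507], TCP at [0.213, -0.64, 0.246] pointing down, gripper open.
Joint ranges: [-176.03, 176.03], [-82.01, 121.73], [-58.28, 71.71], [-173.87, 95.51], [-174.79, -0.11], [-173.66, 173.66]. Speed limits (degrees/s): [136.94, 136.94, 172.46, 180, 180, 180].

INTERFACE

Orientations are given as [roll, pitch, yaw] about the fixed x, y, z axes, in that order (R = Rz(yaw) Ry(pitch) Rx(roll)).
In Python, from plant import r, capture, workorder, spotter gives the robot as it stands.
- The arm moves only by the tool step_arm, never from a script. Its argument "motion" is a list of rows, each a list of 5 numbers: the finger opening in m, from 0 to 0.0876, then the shift along the tool's x, y, z in m, then the turn about the tool's z in rad. In form: [[grip, dx, dy, dz, roll], ...]. A call has 1 to 5 rows; each row is the pose to reach, as a shift and turn from the pose commanded when the call began, along the tool's axes at that moment; what a row does not reach only later rows make up. A row lasts 1/8 s, in which the tool goes at most 62.5 mm and 10.7 degrees, less where a joint would pass 70% of its speed; a pose out of reach is approached as far as the arm can. A call with a gripper value outside its range is refused whole. The fingers move at their own pace and stop on an object; "newtons" is the grip in N (left out, the last holds). Time passes only in rows, so rows that repeat a pose let the fingers close. It gives the time, the measured TCP pose, the force and the opening at its end, in the units of the state.
- r.get_state(): the state, without advancing time (a new reading comes with each control period).
- capture(name): name is "scene" or "top"; returns a dict with "image" (400x640x3 uint8, red, green, blue), "z_map" (400x640 float32, m along the optical axis (not along the pixel's ray), 0 where there is no reading), "fx", "fy", "cx", "cy" (pixels), "pose" (4x4, takes a point from camera to world coordinates). Camera axes: x right, y down, z forward; pixel columns grow to the right and rows downward; lengths in m; the calibration is good to about 2 mm. A picture is of the moment at which its call begins.
- workorder.close_job(): hands the job in, once; it reports no verdict.
Trained networks look in the newest picture that a camera, given by its name, has taken for a name from the list of things; names that differ only in an ending like _2 or _b are one class to them, and where a whole thing is asked for, a point or a joint stands for the part that bears it (a point fixed in the world has none). Each returns a list of dicts, best first, with "p" (0 to 1); they miss things now and then, are a little off and sometimes report something else, mostly with a low value. They report only what shows in the picture. A call takes as long as a camera call. They do not tell look-alikes from the thing itself.
- spotter.regions_of(camera, label): "mask" (400x640 bool, what is visible of it).
- spotter.tip_of(camera, label): "location" ([x, y, z] in m, in world coordinates, good to about 4 mm: a listed point, or the origin of a listed thing).
The state is a dict: "time_s": time; "joints": joint angles; "qd": joint speeds; "joint_torque": joint torques, N m; "tcp_pos": TCP position; "eef_rot": TCP orientation; "contact_force": force on the tool from outside, world axes, zero at the start; "moment": the same for the moment, N m; "gripper_width": finger opening in m.
Only numpy, scipy, OpenCV 4.12 (cv2) and the standard library are available. Lean on these libraries where they do the work, as an engineer would, in place of code of your own. Each camera call takes 0.05 s, during which the arm holds its last target.

TASK

Lay out the two cartons of staples that are kept at the back of the wooden rack. First move both things that stand in front of them, the ink bottle and the tape measure, onto the cork mat; then, with both still standing there, set the red carton flat in the middle of the red pad and the blue carton flat in the middle of the blue pad; last, stand the bottle and the tape measure back in the rack, each exactly where and as it stood at the start (the tape measure may face the other way). Keep the bottle upright, and leave the mug and the stapler alone.

Things in the scene. Friction and masses are not known exactly. Their poses are not given: they have to be found in the camera images.
- ink_bottle: Black drawing-ink bottle, upright, 64 mm tall (all sizes in mm): body 46 diameter up to 48, cap 29 diameter above; 0.11 kg. Origin: centre of its underside, z up. Starts in the front part of one lane of the rack.
- tape_measure: Yellow pocket tape measure standing on its edge, 64 mm tall, 35 thick along its x, 78 long along its y (the gripped body reaches from y = -29 to +38 and from x = -16 to +18); 0.28 kg. Origin: centre of its underside, z up. Starts in the front part of the other lane, its length across the lane. Grip it across the 35.
- staples_a: White carton of staples with a red top, lying flat, 38 (its x) by 64 (its y) by 22 mm high; 0.085 kg. Origin: centre of its underside, z up. Starts at the back of one lane, its 64 side across the lane, about 6 to 12 behind the thing that stands in front. Grip it across the 38.
- staples_b: White carton of staples with a blue top, lying flat, same size and frame as the red one; starts at the back of the other lane of the rack.
- rack: Fixed wooden rack of two lanes, open at front and back: board 6 mm thick, x -45 to +75, 195 wide (y), with walls 5 thick along x at y = -95, 0, +95, tops 19 above the table. Lane middles y = -47.5 and +47.5, lane floor z = 6. Origin on the table; x points to the back (away from the robot), y left. Cartons lie around x = 45, bottle and tape measure stand around x = -4.
- cork_mat: Fixed cork mat, the side area, 110 (x) by 180 (y), 5 mm thick. Origin: centre of its underside. Bottle and tape measure count as on it when the centre of each is over it and each stands upright, released.
- red_pad: Fixed flat red pad, 90 (x) by 110 (y), 4 mm thick: place of the red carton. Origin: centre of its underside.
- blue_pad: Fixed flat blue pad, 90 (x) by 110 (y), 4 mm thick: place of the blue carton. Origin: centre of its underside.
- mug_1: White mug, 78 diameter, 113 over the handle, 89 mm tall, a bystander. Origin: centre of its underside.
- small_stapler: Small black desk stapler, 28 by 117, 43 mm tall, a bystander. Origin: centre of its underside.
Mind the look-alikes: they are no part of the job. Of the things that look like the red_pad, the largest one is meant.

How it is judged:
By the outcome, as a careful person would: the job done as asked, in the order asked, and still so for the second after the job is handed in, with the robot touching nothing.
It also fails if it takes over 147 s, if anything falls off the work surface, if the arm or the gripper's body presses on something with over 40 N, if the wrist force passes 120 N, or if a joint passes its speed limit or range.

## Working session

There is one attempt and no reset: what is moved stays moved. The work goes in short steps, Python scripts to look and compute and a tool call to move; the robot and the scene stay as the last step left them, time stands still between calls to the robot, and variables do not carry over. Pictures are saved under pics/ and viewed, and the job is handed in when it is done.

Besides the shell and the picture viewer there is one more tool, called by a JSON object that holds its "op" and its "data", one argument or row to a line. step_arm: Moves the arm, as the interface text tells. Its arguments: {"type":"object","properties":{"motion":{"type":"array","items":{"type":"array","items":{"type":"number"}}},"newtons":{"type":"number"}},"required":["motion"]}

```bash
ls; mkdir -p pics; python3 - <<'E'
from plant import r, capture, workorder, spotter
import cv2
print(r.get_state())
for n in ("scene","top"):
    c=capture(n); cv2.imwrite(f"pics/{n}0.png",c["image"][:,:,::-1]); print(n,c["fx"],c["fy"],c["cx"],c["cy"],c["pose"].round(4).tolist())
    for l in ["ink_bottle","tape_measure","staples_a","staples_b","rack","cork_mat","red_pad","blue_pad","mug_1","small_stapler"]:
        print(l,[(round(d["p"],2),[round(float(x),4) for x in d["location"]]) for d in spotter.tip_of(n,l)])
print(r.get_state()["time_s"])
E
```

```text
pics
{'time_s': 0.0, 'joints': array([-5.50558053e+01,  2.05921766e+01,  6.34583869e-01, -2.22869944e-02,
       -7.01350128e+01, -1.65060570e+01]), 'qd': array([-0.00976142,  0.03675894,  0.04481221, -0.00780256, -0.01284943,
       -0.03415218]), 'joint_torque': array([-4.81436982e-04, -5.82714915e+01,  2.93051952e+01,  6.99681357e+00,
        6.84410290e-03, -1.57301256e-04]), 'tcp_pos': array([ 0.2133282 , -0.63992638,  0.24461362]), 'eef_rot': array([ 1.79905258e+02, -6.22587622e-03, -1.61569447e+02]), 'contact_force': array([ 0.24303925, -0.3203694 , -0.33041414]), 'moment': array([ 0.05510566, -0.02621283,  0.01037352]), 'gripper_width': 0.08781450539160221}
scene 460.81151817541286 460.81151817541286 321.0361271933917 194.09076111542362 [[0.8092, -0.2594, 0.5271, -0.2862], [-0.5873, -0.3335, 0.7375, -1.0696], [-0.0155, -0.9064, -0.4222, 0.6297], [0.0, 0.0, 0.0, 1.0]]
ink_bottle [(0.64, [0.4813, 0.0318, 0.004])]
tape_measure [(0.92, [0.4979, -0.0574, 0.0038])]
staples_a [(0.57, [0.5432, -0.0488, 0.0073]), (0.53, [0.5273, 0.0423, 0.0012])]
staples_b [(0.57, [0.5432, -0.0488, 0.
[... 473 characters left out ...]
.0353, 0.3602], [-1.0, -0.0089, -0.0035, -0.0779], [0.0038, -0.0352, -0.9994, 1.1688], [0.0, 0.0, 0.0, 1.0]]
ink_bottle [(0.66, [0.4786, 0.0328, 0.0083])]
tape_measure [(0.72, [0.4953, -0.0615, 0.002])]
staples_a [(0.56, [0.5477, -0.0511, 0.0038])]
staples_b [(0.56, [0.5477, -0.0511, 0.0038])]
rack [(0.94, [0.497, -0.0078, 0.0005]), (0.55, [0.5248, 0.2619, 0.0036])]
cork_mat [(0.6, [0.5776, -0.3172, 0.0026])]
red_pad [(0.92, [0.2658, -0.4474, -0.0001]), (0.74, [0.2137, -0.2634, 0.0041]), (0.6, [0.4292, -0.3217, -0.0018])]
blue_pad [(0.8, [0.5252, 0.2628, -0.0015]), (0.62, [0.5814, -0.3195, 0.0027])]
mug_1 [(0.66, [0.3165, 0.2989, 0.005])]
small_stapler [(0.85, [0.3206, -0.3103, -0.003])]
1.1
```

View pics/scene0.png

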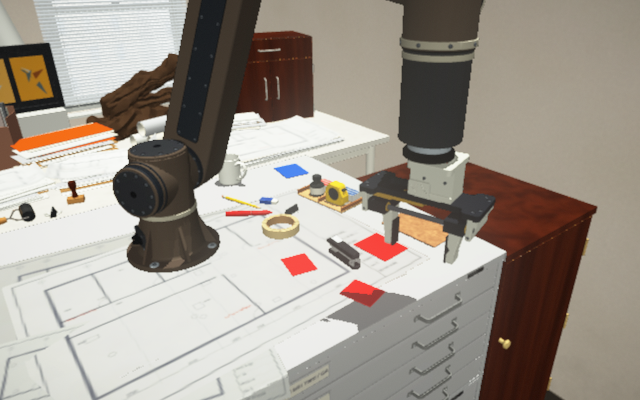

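View pics/top0.png

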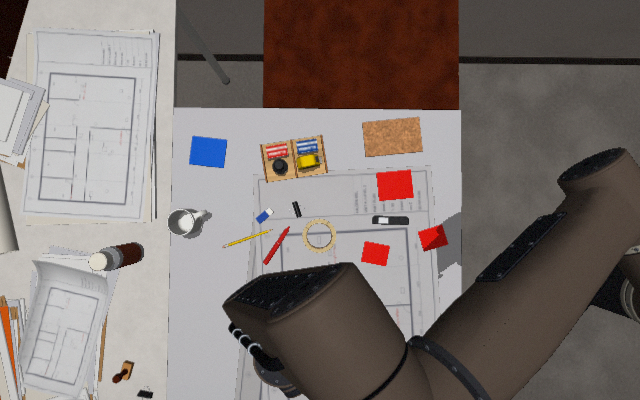

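The top view shows three red squares, at (394,185), (375,253) and (433,237). The first looks largest and the others are look-alikes. The rack is at (293,158), with the red carton behind the bottle (left lane) and the blue carton behind the tape measure. The mat is at (392,137) and the blue pad at (208,151). The red pen, the eraser and the white paper marks are not part of the job.

```bash
cat > h.py <<'E'
from plant import r, capture, workorder, spotter
import cv2, numpy as np
def world(c):
    z=c["z_map"]; v,u=np.mgrid[0:400,0:640]
    P=np.stack([(u-c["cx"])/c["fx"]*z,(v-c["cy"])/c["fy"]*z,z,np.ones_like(z)],-1)
    return (P@c["pose"].T)[...,:3]
def plane_pts(c,uv,h):
    # intersect pixel rays with z=h
    uv=np.atleast_2d(uv).astype(float)
    d=np.stack([(uv[:,0]-c["cx"])/c["fx"],(uv[:,1]-c["cy"])/c["fy"],np.ones(len(uv))],1)@c["pose"][:3,:3].T
    o=c["pose"][:3,3]; t=(h-o[2])/d[:,2]
    return o+d*t[:,None]
def rect(P):
    (c,s,a)=cv2.minAreaRect((P[:,:2]*1000).astype(np.float32)); return np.round(c,1),np.round(s,1),round(a,1)
def color(c,name):
    hsv=cv2.cvtColor(c["image"],cv2.COLOR_RGB2HSV); H,S,V=[hsv[...,i].astype(int) for i in range(3)]
    if name=="red": return ((H<8)|(H>172))&(S>150)&(V>90)
    if name=="blue": return (H>100)&(H<125)&(S>130)&(V>60)
    if name=="yellow": return (H>20)&(H<35)&(S>150)&(V>90)
    if name=="cork": return (H>8)&(H<20)&(S>90)&(V>110)
    if name=="black": return (V<60)
def tform(c,uv,sub=0): pass
E
python3 - <<'E'
from h import *
for n in ("top","scene"):
    c=capture(n); W=world(c)
    im=c["image"][:,:,::-1]
    if n=="top": cr=im[100:200,170:450]; cv2.imwrite("pics/topc.png",cv2.resize(cr,None,fx=2.85,fy=2.85,interpolation=cv2.INTER_CUBIC)); cr=im[125:190,250:340];cv2.imwrite("pics/rackc.png",cv2.resize(cr,None,fx=8,fy=8,interpolation=cv2.INTER_CUBIC))
    else: cr=im[160:220,260:410]; cv2.imwrite("pics/scenec.png",cv2.resize(cr,None,fx=5.3,fy=5.3,interpolation=cv2.INTER_CUBIC))
    for k in ("red","blue","yellow","cork"):
        m=color(c,k).astype(np.uint8); N,L,S,C=cv2.connectedComponentsWithStats(m)
        for i in range(1,N):
            if S[i,4]<25: continue
            P=W[L==i]; P=P[(np.abs(P[:,2])<.15)&(P[:,0]<.8)&(P[:,0]>.15)&(abs(P[:,1])<.5)]
            if len(P)<20: continue
            h=np.median(P[:,2]); v,u=np.nonzero(L==i)
            print(n,k,C[i].round(),S[i,4],"h",round(h*1000,1),*rect(P),"| ray",*rect(plane_pts(c,np.c_[u,v],h)))
E
```

```text
top red [276. 146.] 34 h 27.6 [543.4  45.1] [ 5.6 60.4] 9.8 | ray [543.4  45. ] [ 5.1 59.9] 11.2
top red [277. 153.] 83 h 26.9 [521.4  41. ] [20.6 61.3] 11.3 | ray [521.2  41.2] [21.  61.8] 11.2
top red [395. 185.] 984 h 3.7 [ 428.  -324.9] [ 88.3 109.5] 5.7 | ray [ 428.1 -324.6] [ 88.4 108.5] 6.2
top red [432. 237.] 522 h 3.0 [ 265.5 -443.2] [63.8 79.5] 17.5 | ray [ 265.5 -442.8] [63.7 78.7] 17.4
top red [276. 246.] 190 h 15.1 [239.2  39.7] [ 14.5 133.1] 56.8 | ray [239.4  39.5] [ 14.4 133.7] 56.9
top red [375. 253.] 532 h 2.6 [ 215.  -264.6] [79.8 64. ] 79.5 | ray [ 215.  -264.5] [79.2 63.6] 79.2
top blue [208. 152.] 994 h 3.1 [527.4 259.9] [110.2  89.1] 83.9 | ray [526.7 259.4] [109.7  88.7] 83.9
top blue [308. 148.] 67 h 27.3 [536.6 -51.3] [20.3 59.7] 8.5 | ray [536.6 -51.4] [20.2 59.4] 10.0
top blue [262. 217.] 79 h 12.7 [324.7  85.6] [20.4 35.1] 40.6 | ray [324.7  85.6] [20.1 35.4] 40.4
top yellow [306. 161.] 230 h 65.9 [495.4 -53. ] [33.8 68. ] 13.7 | ray [494.6 -53.3] [34.7 65.9] 12.5
top yellow [247. 238.] 86 h 6.4 [259.4 129.9] [  7.1 126.7] 20.1 | ray [259.6 129.8] [  6.8 
[... 987 characters left out ...]
2.3 [327.   86.3] [20.9 28.8] 58.5 | ray [326.6  85.9] [14.4 28.2] 52.2
scene yellow [337. 193.] 279 h 42.5 [502.3 -25.2] [141.3  52.8] 75.6 | ray [493.1 -59.8] [167.5  63.3] 53.5
scene yellow [240. 201.] 51 h 6.0 [258.2 133.4] [ 11.1 125.6] 18.6 | ray [260.9 130.8] [  9.7 121.7] 20.3
scene cork [303. 190.] 56 h 11.9 [471.9  84.1] [92.6 27.2] 41.9 | ray [457.4  70.3] [86.6 32.5] 38.7
scene cork [338. 202.] 227 h 8.8 [482.6 -51.1] [113.4 174.9] 41.4 | ray [507.3 -31. ] [118.6 165.1] 9.3
scene cork [422. 229.] 1023 h 4.5 [ 581.1 -319.3] [110.8 177.7] 5.3 | ray [ 581.9 -319.4] [113.6 177.6] 5.8
scene cork [280. 220.] 174 h 15.4 [277.9 -73.7] [47.2 76.9] 77.4 | ray [285.6 -67.6] [54.  78.3] 62.0
```

View pics/rackc.png

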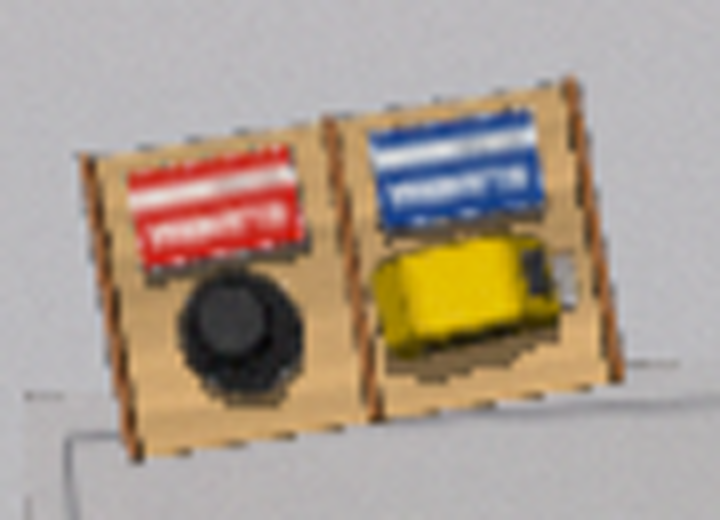

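View pics/scenec.png

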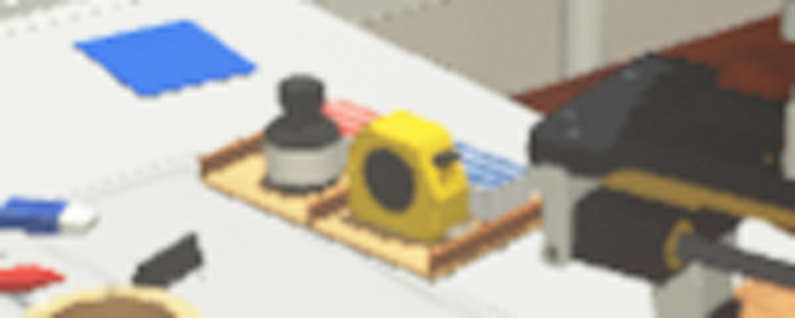

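View pics/topc.png

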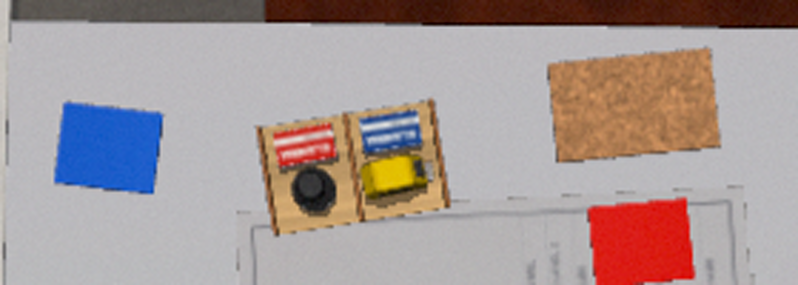

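```bash
cat >> h.py <<'E'
def measure(c,verbose=True):
    W=world(c); im=c["image"]; out={}
    reg=(W[...,0]>.42)&(W[...,0]<.68)&(np.abs(W[...,1])<.48)&(c["z_map"]>0)
    hsv=cv2.cvtColor(im,cv2.COLOR_RGB2HSV)
    cap=reg&(W[...,2]>.060)&(W[...,2]<.085)&(hsv[...,1]<110)&(hsv[...,2]<110)
    N,L,S,C=cv2.connectedComponentsWithStats(cap.astype(np.uint8))
    if N>1:
        i=1+np.argmax(S[1:,4]); P=W[L==i]; out["cap"]=(rect(P),len(P),P.mean(0).round(4),C[i].round(2))
    body=reg&(W[...,2]>.030)&(W[...,2]<.085)&(hsv[...,1]<110)&(hsv[...,2]<110)
    yel=reg&color(c,"yellow")&(W[...,2]>.05)
    if yel.sum()>20:
        P=W[yel]; v,u=np.nonzero(yel); out["tape"]=(rect(P),len(P),np.median(P,0).round(4),(round(u.mean(),2),round(v.mean(),2)))
    return out
E
python3 - <<'E'
from h import *
import pickle
D={}
for n in ("top","scene"):
    c=capture(n); D[n]=c
    print(n,{k:v for k,v in measure(c).items()})
    for l in ("ink_bottle","tape_measure","staples_a"):
        for d in spotter.regions_of(n,l):
            m=d["mask"]; W=world(c); v,u=np.nonzero(m); P=W[m]
            print(l,round(d["p"],2),m.sum(),(u.mean().round(1),v.mean().round(1)),"z pct",np.percentile(P[:,2],[2,50,98]).round(3),"rect",rect(P))
pickle.dump(D,open("init.pkl","wb"))
# cartons full top: pts z 24..31 in the rack lanes
c=D["top"]; W=world(c); 
from math import *
a=radians(9.7); o=np.array([.4935,-.0115])
q=(W[...,:2]-o); X=q[...,0]*cos(a)+q[...,1]*sin(a); Y=-q[...,0]*sin(a)+q[...,1]*cos(a)
for s,nm in ((1,"left"),(-1,"right")):
    m=(abs(Y-s*.0475)<.042)&(X>.015)&(X<.08)&(W[...,2]>.022)&(W[...,2]<.034)
    m&= cv2.cvtColor(c["image"],cv2.COLOR_RGB2HSV)[...,2]>60
    v,u=np.nonzero(m); P=W[m]; print(nm,len(P),np.median(P[:,2]),rect(P),rect(plane_pts(c,np.c_[u,v],.028)), "rackframe",np.median(X[m]),np.median(Y[m]))
# walls: z>14
m=(W[...,2]>.011)&(W[...,2]<.022)&(abs(X-.015)<.08)&(abs(Y)<.11)
print("walls",rect(W[m]), [ (round(float(np.median(Y[m&(abs(Y-t)<.02)])),4)) for t in (-.095,0,.095)])
E
```

```text
top {'cap': ((array([481.1,  31.2]), array([25.3, 25. ]), 45.5), 68, array([0.4805, 0.0315, 0.0689]), array([278.37, 164.66])), 'tape': ((array([494.3, -51.1]), array([34.3, 59. ]), 14.0), 216, array([ 0.4928, -0.0498,  0.0659]), (np.float64(306.26), np.float64(160.61)))}
ink_bottle 0.51 197 (np.float64(279.8), np.float64(166.2)) z pct [0.009 0.045 0.072] rect (array([480.5,  30.7]), array([43.5, 44.6]), 23.0)
tape_measure 0.78 305 (np.float64(307.9), np.float64(161.1)) z pct [0.008 0.064 0.071] rect (array([498.9, -57.7]), array([45.1, 75.1]), 9.5)
staples_a 0.81 243 (np.float64(276.8), np.float64(150.8)) z pct [0.016 0.027 0.032] rect (array([447.3,   0.8]), array([226.5,  61.7]), 26.9)
scene {'cap': ((array([480.6,  26.4]), array([24.7, 22.5]), 58.7), 40, array([0.4788, 0.024 , 0.0668]), array([316.45, 177.25])), 'tape': ((array([494.7, -58.2]), array([33. , 57.5]), 9.2), 118, array([ 0.4889, -0.0641,  0.0649]), (np.float64(336.19), np.float64(186.1)))}
ink_bottle 0.68 260 (np.float64(317.1), np.float64(186.6)) z pct [0.008 0.038 0.07 ] rect (array([ 141.7, -476.6]), array([1461.7,   45. ]), 56.0)
tape_measure 0.67 448 (np.float64(337.0), np.float64(193.6)) z pct [0.009 0.041 0.069] rect (array([ 124.6, -565.6]), array([1298.7,   67.2]), 53.8)
staples_a 0.49 102 (np.float64(352.8), np.float64(194.5)) z pct [0.01  0.026 0.03 ] rect (array([549.5, -61.2]), array([60.5, 33.1]), 84.7)
left 264 0.027188557313683637 (array([529.1,  42.1]), array([38.6, 64. ]), 10.4) (array([528.7,  41.8]), array([39. , 63.9]), 10.6) rackframe 0.04387478565179082 0.046385420225172044
right 259 0.02731906385617555 (array([544.7, -49.9]), array([38.2, 63.5]), 9.9) (array([544.6, -50. ]), array([38.4, 63.5]), 9.3) rackframe 0.04385276629343015 -0.04611174979632818
walls (array([507.6,  -9.3]), array([118.7, 195.3]), 9.6) [-0.0945, -0.0005, 0.0942]
```

```bash
python3 - <<'E'
from h import *
import pickle
D=pickle.load(open("init.pkl","rb"))
for n in D:
    c=D[n]; W=world(c); hsv=cv2.cvtColor(c["image"],cv2.COLOR_RGB2HSV)
    reg=(W[...,0]>.45)&(W[...,0]<.56)&(W[...,1]<-.005)&(W[...,1]>-.12)
    for lo in (.035,.055,.061):
        m=reg&(W[...,2]>lo)&(W[...,2]<.08); P=W[m]; Q=P[:,:2]-P[:,:2].mean(0)
        w,V=np.linalg.eigh(Q.T@Q); d=V[:,1]; print(n,lo,m.sum(),rect(P),"pca long",np.degrees(np.arctan2(-d[0]*np.sign(d[1]),abs(d[1]))).round(1))
    # front/back edges along rack frame per y-bin
    a=np.radians(9.7); q=W[...,:2]-[.4935,-.0115]; X=q[...,0]*np.cos(a)+q[...,1]*np.sin(a); Y=-q[...,0]*np.sin(a)+q[...,1]*np.cos(a)
    m=reg&(W[...,2]>.05)&(W[...,2]<.08)
    for y in np.arange(-.095,0,.008):
        s=m&(Y>=y)&(Y<y+.008)
        if s.sum()>3: print(round(y*1000+4),s.sum(),(X[s].min()*1000).round(1),(X[s].max()*1000).round(1),np.percentile(W[s][:,2],95).round(3))
E
```

```text
top 0.035 274 (array([494.9, -54. ]), array([34.7, 67.5]), 13.5) pca long 13.0
top 0.055 224 (array([495. , -53.8]), array([34.3, 62.8]), 14.0) pca long 13.2
top 0.061 183 (array([494.5, -51. ]), array([33.9, 52.5]), 14.0) pca long 12.3
-75 6 -11.9 2.9 0.06
-67 25 -20.1 10.6 0.062
-59 30 -20.9 10.6 0.068
-51 34 -21.6 12.1 0.07
-43 32 -22.7 10.4 0.07
-35 35 -23.5 10.7 0.073
-27 32 -23.1 9.6 0.071
-19 30 -22.9 10.1 0.068
-11 19 -23.4 7.1 0.062
scene 0.035 269 (array([495.9, -57.4]), array([37.4, 68. ]), 11.0) pca long 25.7
scene 0.055 133 (array([497. , -59.6]), array([35.5, 60.9]), 15.4) pca long 27.7
scene 0.061 90 (array([496.6, -57.9]), array([36. , 44.4]), 11.8) pca long 27.2
-75 10 -23.4 2.8 0.058
-67 35 -20.4 7.8 0.065
-59 27 -21.0 11.8 0.069
-51 22 -23.9 13.5 0.068
-43 25 -22.9 9.6 0.07
-35 23 -22.3 10.1 0.07
-27 15 -23.1 4.9 0.069
-19 6 -22.6 -18.3 0.06
```

```bash
cat > go.py <<'E'
import sys
from h import *
from scipy.spatial.transform import Rotation as Ro
# usage: go.py x y z(mm) psi
def go(x,y,z,psi):
    s=r.get_state(); p=s["tcp_pos"]; e=s["eef_rot"]
    R=Ro.from_euler("xyz",e,degrees=True).as_matrix()
    d=R.T@(np.array([x,y,z])/1000-p); dp=(psi-e[2]+180)%360-180
    n=max(np.linalg.norm(d)/.0625,abs(dp)/10.7)
    print("t",round(s["time_s"],2),"tcp",(p*1000).round(1),"eul",e.round(2),"w",round(s["gripper_width"],4),"F",s["contact_force"].round(1))
    print("shift",d.round(4),"roll",round(-np.radians(dp),4),"rows",round(n,1),"j6",s["joints"].round(0))
if __name__=="__main__": go(*map(float,sys.argv[1:]))
E
python3 go.py 482 30 170 -170
```

```text
t 1.6 tcp [ 213.5 -640.3  245.6] eul [ 180.     -0.   -161.56] w 0.0873 F [0.7 0.2 0.4]
shift [-0.4668  0.551   0.0756] roll 0.1472 rows 11.6 j6 [-55.  21.   1.   0. -70. -17.]
```

{"op": "step_arm", "data": {
  "motion": [
    [0.087,-0.038,0.045,0,0.012],
    [0.087,-0.077,0.091,0,0.024],
    [0.087,-0.116,0.137,0,0.036],
    [0.087,-0.155,0.183,0,0.048],
    [0.087,-0.194,0.229,0,0.06]
  ],
  "newtons": 20
}}

```text
time_s: 2.22
tcp_pos: [0.3255, -0.3601, 0.2459]
eef_rot: [-180.0, 0.0, -165.0]
contact_force: [1.1, -0.2, 0.3]
gripper_width: 0.0871
```

```bash
python3 go.py 482 30 170 -170
```

```text
t 2.23 tcp [ 325.5 -360.1  245.9] eul [-1.7996e+02  4.0000e-02 -1.6503e+02] w 0.0871 F [ 1.1 -0.2  0.3]
shift [-0.2518  0.3365  0.0758] roll 0.0867 rows 6.8 j6 [-25.   2. -22.   0. -65. -50.]
```

{"op": "step_arm", "data": {
  "motion": [
    [0.087,-0.036,0.048,0.01,0.012],
    [0.087,-0.072,0.096,0.02,0.025],
    [0.087,-0.108,0.144,0.03,0.037],
    [0.087,-0.144,0.192,0.04,0.05],
    [0.087,-0.18,0.24,0.05,0.062]
  ]
}}

```text
time_s: 2.85
tcp_pos: [0.4374, -0.0813, 0.1959]
eef_rot: [-180.0, 0.1, -168.6]
contact_force: [1.0, 0.4, 0.4]
gripper_width: 0.0871
```

```bash
python3 go.py 482 30 120 -170
```

```text
t 2.85 tcp [437.4 -81.3 195.9] eul [-1.8000e+02  9.0000e-02 -1.6855e+02] w 0.0871 F [1.  0.4 0.4]
shift [-0.0656  0.1003  0.076 ] roll 0.0253 rows 2.3 j6 [ 15.   1. -31.   0. -58. -94.]
```

{"op": "step_arm", "data": {
  "motion": [
    [0.06,-0.033,0.05,0.02,0.013],
    [0.06,-0.066,0.1,0.04,0.025],
    [0.06,-0.066,0.1,0.076,0.025],
    [0.06,-0.066,0.1,0.076,0.025]
  ]
}}

```text
time_s: 3.35
tcp_pos: [0.4799, 0.0277, 0.1175]
eef_rot: [-179.9, -0.3, -169.9]
contact_force: [-0.3, -1.4, 0.2]
gripper_width: 0.0601
```

```bash
python3 go.py 482 30 44 -170; python3 - <<'E'
from h import *
for n in ("scene","top"):
    c=capture(n); cr=c["image"][150:225,260:385] if n=="scene" else c["image"][110:200,220:360]; cv2.imwrite(f"pics/a_{n}.png",cv2.resize(cr[:,:,::-1],None,fx=5.7,fy=5.7,interpolation=cv2.INTER_CUBIC))
E
```

```text
t 3.35 tcp [479.9  27.7 117.5] eul [-179.93   -0.31 -169.93] w 0.0601 F [-0.3 -1.4  0.2]
shift [-0.0028  0.002   0.0735] roll 0.0012 rows 1.2 j6 [  27.   10.  -33.   -0.  -48. -107.]
```

View pics/a_scene.png

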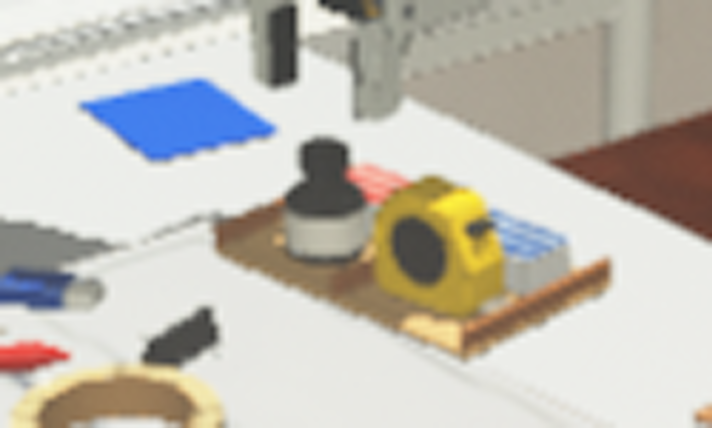

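View pics/a_top.png

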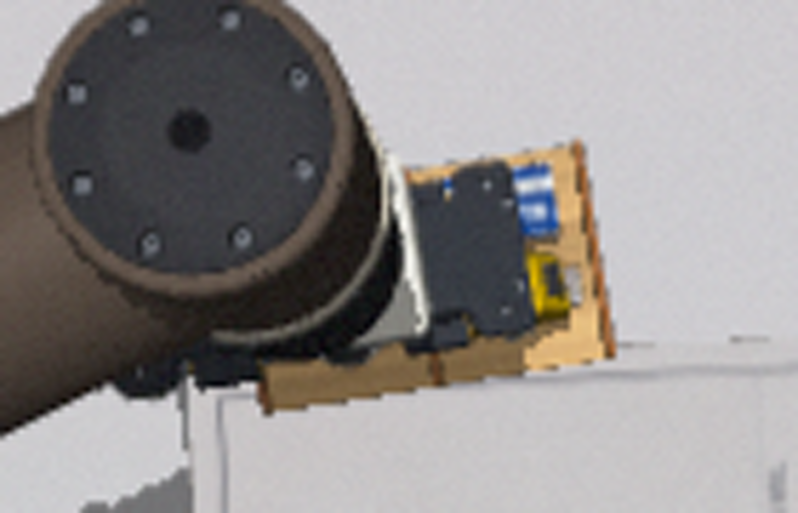

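```bash
python3 go.py 482 30 42 -170
```

```text
t 3.45 tcp [481.8  27.4 120.3] eul [-1.7997e+02 -1.0000e-02 -1.6998e+02] w 0.06 F [-0.5  0.1 -0.2]
shift [-0.0007  0.0025  0.0783] roll 0.0004 rows 1.3 j6 [  27.   10.  -33.    0.  -48. -107.]
```

{"op": "step_arm", "data": {
  "motion": [
    [0.06,-0.001,0.0025,0.02,0],
    [0.06,-0.001,0.0025,0.045,0],
    [0.06,-0.001,0.0025,0.065,0],
    [0.06,-0.001,0.0025,0.078,0],
    [0.06,-0.001,0.0025,0.078,0]
  ]
}}

```text
time_s: 4.08
tcp_pos: [0.4824, 0.03, 0.0419]
eef_rot: [-180.0, 0.0, -170.0]
contact_force: [-0.7, 0.1, 0.2]
gripper_width: 0.0602
```

```bash
python3 go.py 482 30 42 -170;python3 - <<'E'
from h import *
for n in ("scene",):
    c=capture(n); cr=c["image"][150:225,260:385] if n=="scene" else c["image"][110:200,220:360]; cv2.imwrite(f"pics/b_{n}.png",cv2.resize(cr[:,:,::-1],None,fx=5.7,fy=5.7,interpolation=cv2.INTER_CUBIC))
E
```

```text
t 4.08 tcp [482.4  30.   41.9] eul [-179.99    0.   -170.03] w 0.0602 F [-0.7  0.1  0.2]
shift [ 0.0004  0.0001 -0.0001] roll -0.0005 rows 0.0 j6 [  27.   16.  -37.    0.  -36. -107.]
```

View pics/b_scene.png

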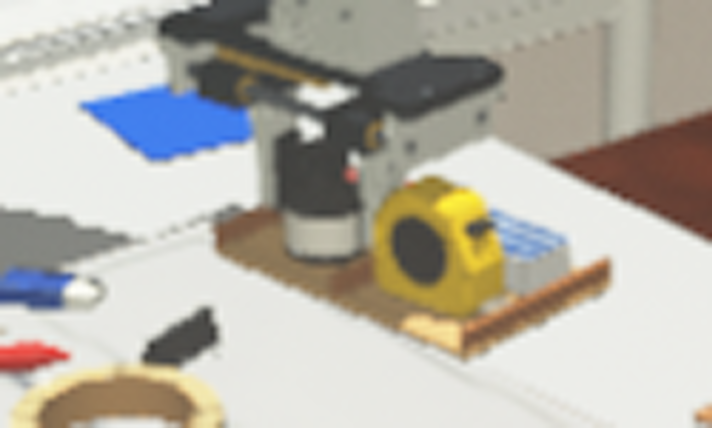

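{"op": "step_arm", "data": {
  "motion": [
    [0.048,0,0,0,0],
    [0.03,0,0,0,0],
    [0.03,0,0,0,0],
    [0.03,0,0,0,0]
  ],
  "newtons": 15
}}

```text
time_s: 4.62
tcp_pos: [0.4827, 0.0307, 0.0423]
eef_rot: [180.0, 0.1, -170.0]
contact_force: [-1.7, 0.7, 7.0]
gripper_width: 0.046
```

```bash
python3 go.py 482 30 140 -170;python3 - <<'E'
from h import *
for n in ("scene",):
    c=capture(n); cr=c["image"][150:225,260:385] if n=="scene" else c["image"][110:200,220:360]; cv2.imwrite(f"pics/c_{n}.png",cv2.resize(cr[:,:,::-1],None,fx=5.7,fy=5.7,interpolation=cv2.INTER_CUBIC))
E
```

```text
t 4.62 tcp [482.7  30.7  42.3] eul [ 1.7999e+02  7.0000e-02 -1.6996e+02] w 0.046 F [-1.7  0.7  7. ]
shift [ 0.0007 -0.0005 -0.0977] roll 0.0007 rows 1.6 j6 [  27.   16.  -37.    0.  -36. -107.]
```

View pics/c_scene.png

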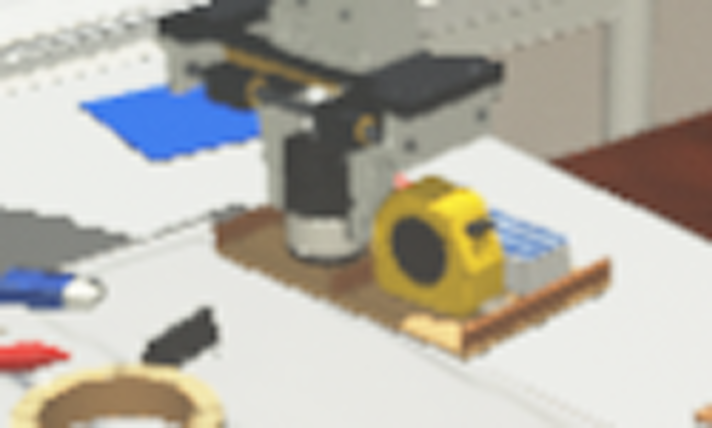

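{"op": "step_arm", "data": {
  "motion": [
    [0.03,0,0,-0.005,0],
    [0.03,0,0,-0.02,0],
    [0.03,0,0,-0.05,0],
    [0.03,0,0,-0.09,0],
    [0.03,0,0,-0.11,0]
  ]
}}

```text
time_s: 5.3
tcp_pos: [0.4827, 0.0306, 0.1537]
eef_rot: [180.0, 0.1, -170.0]
contact_force: [0.7, 0.6, -1.3]
gripper_width: 0.0454
```

```bash
python3 -c "
import numpy as np
c=np.array([580.3,-317.8]);a=np.radians(5.9);u=np.array([np.cos(a),np.sin(a)]);v=np.array([-np.sin(a),np.cos(a)])
print(c+58*v,c-45*v)"; python3 go.py 574 -260 160 -170;python3 - <<'E'
from h import *
for n in ("scene",):
    c=capture(n); cr=c["image"][130:225,260:385] if n=="scene" else c["image"][110:200,220:360]; cv2.imwrite(f"pics/d_{n}.png",cv2.resize(cr[:,:,::-1],None,fx=5.7,fy=5.7,interpolation=cv2.INTER_CUBIC))
E
```

```text
[ 574.33803287 -260.10723661] [ 584.92566416 -362.56162677]
t 5.3 tcp [482.7  30.6 153.7] eul [ 1.7997e+02  1.3000e-01 -1.6997e+02] w 0.0454 F [ 0.7  0.6 -1.3]
shift [-0.0393 -0.3021 -0.0063] roll 0.0005 rows 4.9 j6 [  27.    7.  -30.    0.  -52. -107.]
```

View pics/d_scene.png

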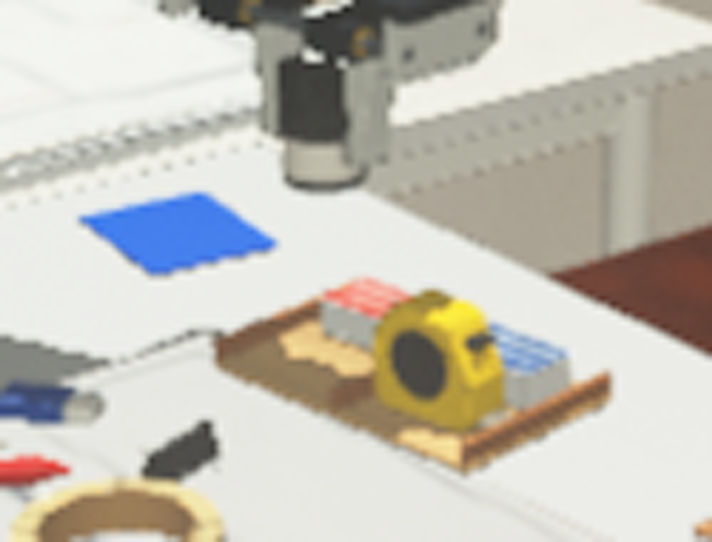

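{"op": "step_arm", "data": {
  "motion": [
    [0.03,-0.004,-0.03,0,0],
    [0.03,-0.009,-0.075,0,0],
    [0.03,-0.016,-0.125,0,0],
    [0.03,-0.022,-0.175,0,0],
    [0.03,-0.028,-0.22,0,0]
  ]
}}

```text
time_s: 5.98
tcp_pos: [0.5479, -0.183, 0.151]
eef_rot: [180.0, -0.1, -170.0]
contact_force: [1.1, 1.1, -2.1]
gripper_width: 0.0459
```

{"op": "step_arm", "data": {
  "motion": [
    [0.03,-0.005,-0.04,0,0],
    [0.03,-0.009,-0.07,0,0],
    [0.03,-0.011,-0.08,0,0],
    [0.03,-0.011,-0.082,0.03,0],
    [0.03,-0.011,-0.082,0.05,0]
  ]
}}

```text
time_s: 6.6
tcp_pos: [0.5723, -0.2597, 0.1]
eef_rot: [179.9, -0.1, -170.0]
contact_force: [0.3, -0.8, -1.5]
gripper_width: 0.046
```

```bash
python3 go.py 574 -260 43 -170
```

```text
t 6.6 tcp [ 572.3 -259.7  100. ] eul [ 1.7994e+02 -8.0000e-02 -1.7001e+02] w 0.046 F [ 0.3 -0.8 -1.5]
shift [-0.0018 -0.0006  0.057 ] roll -0.0002 rows 0.9 j6 [ -7.  23. -16.  -0. -51. -73.]
```

{"op": "step_arm", "data": {
  "motion": [
    [0.03,-0.001,0,0.025,0],
    [0.03,-0.001,0,0.045,0],
    [0.03,-0.001,0,0.052,0],
    [0.03,-0.001,0,0.056,0],
    [0.03,-0.001,0,0.056,0]
  ]
}}

```text
time_s: 7.22
tcp_pos: [0.5744, -0.2599, 0.046]
eef_rot: [-180.0, 0.0, -170.0]
contact_force: [-0.3, 0.6, -1.1]
gripper_width: 0.0454
```

```bash
python3 go.py 574 -260 42 -170
```

```text
t 7.22 tcp [ 574.4 -259.9   46. ] eul [-1.7999e+02  2.0000e-02 -1.6997e+02] w 0.0454 F [-0.3  0.6 -1.1]
shift [ 0.0004 -0.      0.004 ] roll 0.0005 rows 0.1 j6 [ -7.  27. -18.   0. -45. -73.]
```

{"op": "step_arm", "data": {
  "motion": [
    [0.03,0,0,0.0025,0],
    [0.03,0,0,0.004,0],
    [0.03,0,0,0.0045,0],
    [0.03,0,0,0.0045,0]
  ]
}}

```text
time_s: 7.72
tcp_pos: [0.5741, -0.2601, 0.0414]
eef_rot: [-180.0, 0.0, -170.0]
contact_force: [-1.5, 0.2, 1.4]
gripper_width: 0.0458
```

Contact. I release, opening moderately so the fingers stay clear, and go up.

{"op": "step_arm", "data": {
  "motion": [
    [0.05,0,0,0,0],
    [0.06,0,0,0,0],
    [0.062,0,0,0,0]
  ]
}}

```text
time_s: 8.1
tcp_pos: [0.5742, -0.26, 0.0411]
eef_rot: [-180.0, 0.0, -170.0]
contact_force: [0.1, -0.3, 0.4]
gripper_width: 0.0607
```

{"op": "step_arm", "data": {
  "motion": [
    [0.062,0,0,-0.02,0],
    [0.062,0,0,-0.06,0],
    [0.062,0,0,-0.11,0],
    [0.062,0,0,-0.12,0]
  ]
}}

```text
time_s: 8.6
tcp_pos: [0.5761, -0.2606, 0.1652]
eef_rot: [-179.8, 0.3, -170.0]
contact_force: [-0.4, 0.3, -1.5]
gripper_width: 0.0621
```

```bash
python3 go.py 496 -56 140 -77.5;python3 - <<'E'
from h import *
for n in ("scene",):
    c=capture(n); cr=c["image"][130:290,260:480]; cv2.imwrite(f"pics/e_{n}.png",cv2.resize(cr[:,:,::-1],None,fx=3.5,fy=3.5,interpolation=cv2.INTER_CUBIC))
E
```

```text
t 8.6 tcp [ 576.1 -260.6  165.2] eul [-179.85    0.34 -169.95] w 0.0621 F [-0.4  0.3 -1.5]
shift [0.0433 0.2155 0.0244] roll -1.6136 rows 8.6 j6 [ -7.  20. -11.   0. -58. -73.]
```

View pics/e_scene.png

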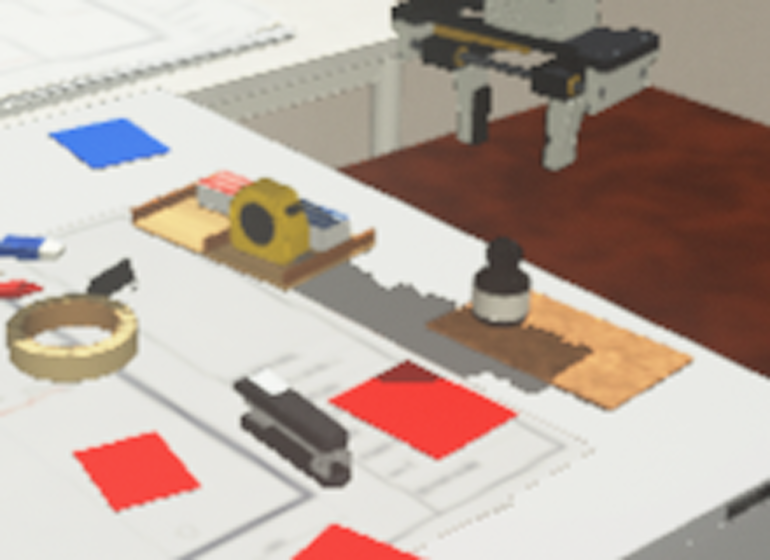

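{"op": "step_arm", "data": {
  "motion": [
    [0.062,0.005,0.024,0,-0.18],
    [0.062,0.01,0.048,0,-0.36],
    [0.062,0.015,0.072,0,-0.54],
    [0.062,0.02,0.096,0,-0.72],
    [0.062,0.025,0.12,0,-0.9]
  ]
}}

```text
time_s: 9.28
tcp_pos: [0.5276, -0.1455, 0.1598]
eef_rot: [179.9, -0.0, -118.1]
contact_force: [0.0, 0.0, -0.6]
gripper_width: 0.062
```

```bash
python3 go.py 496 -56 140 -77.5
```

```text
t 9.28 tcp [ 527.6 -145.5  159.8] eul [ 1.7990e+02 -4.0000e-02 -1.1809e+02] w 0.062 F [ 0.   0.  -0.6]
shift [-0.064   0.07    0.0199] roll -0.7084 rows 3.8 j6 [  5.  13. -22.  -0. -55. -33.]
```

{"op": "step_arm", "data": {
  "motion": [
    [0.06,-0.016,0.017,0,-0.18],
    [0.06,-0.032,0.035,0,-0.36],
    [0.06,-0.048,0.052,0.01,-0.54],
    [0.06,-0.064,0.07,0.02,-0.708],
    [0.06,-0.064,0.07,0.02,-0.708]
  ]
}}

```text
time_s: 9.9
tcp_pos: [0.4961, -0.0558, 0.1396]
eef_rot: [179.8, 0.0, -77.7]
contact_force: [-0.2, -1.6, -0.4]
gripper_width: 0.0598
```

```bash
python3 - <<'E'
from h import *
for n in ("scene","top"):
    c=capture(n); cr=c["image"][130:225,260:385] if n=="scene" else c["image"][110:200,220:360]; cv2.imwrite(f"pics/f_{n}.png",cv2.resize(cr[:,:,::-1],None,fx=5.7,fy=5.7,interpolation=cv2.INTER_CUBIC))
E
python3 go.py 496 -56 53 -77.5
```

```text
t 10.0 tcp [497.3 -56.6 140.6] eul [ 1.7994e+02 -1.0000e-02 -7.7940e+01] w 0.0598 F [ 0.1  0.5 -0.9]
shift [-0.0009  0.0011  0.0876] roll -0.0077 rows 1.4 j6 [ 16.  10. -29.   0. -51.  -4.]
```

View pics/f_scene.png

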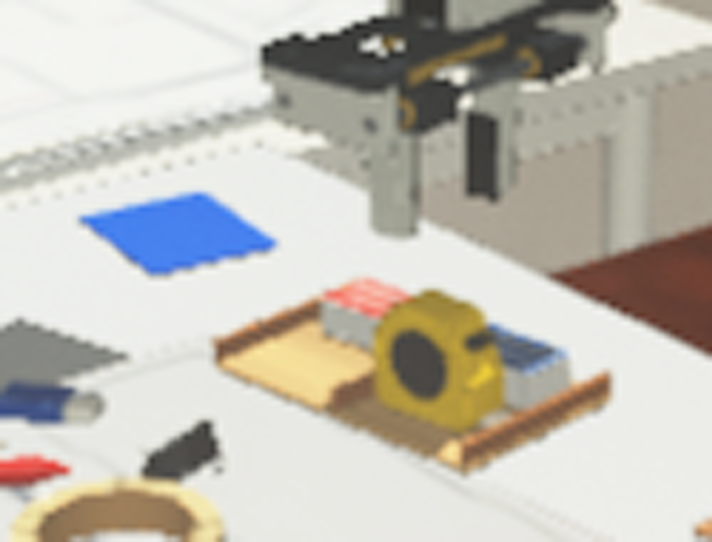

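View pics/f_top.png

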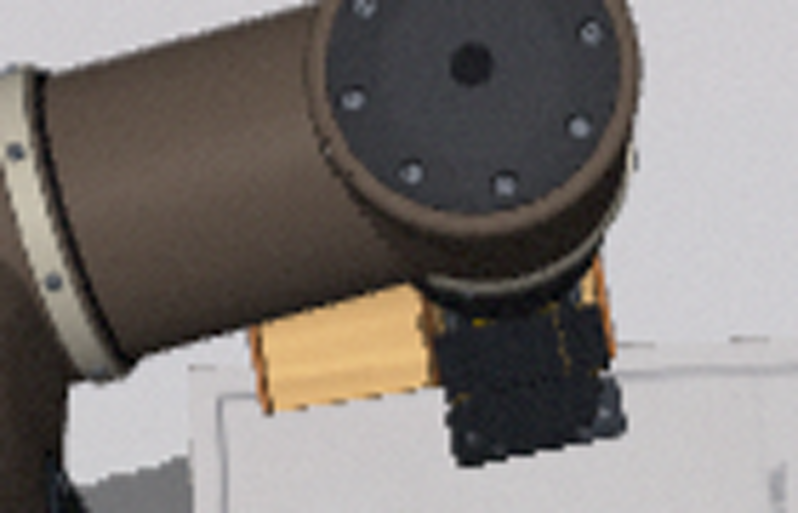

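{"op": "step_arm", "data": {
  "motion": [
    [0.06,-0.001,0.001,0.03,-0.007],
    [0.06,-0.001,0.001,0.055,-0.007],
    [0.06,-0.001,0.001,0.075,-0.007],
    [0.06,-0.001,0.001,0.088,-0.007],
    [0.06,-0.001,0.001,0.088,-0.007]
  ]
}}

```text
time_s: 10.62
tcp_pos: [0.496, -0.0564, 0.0523]
eef_rot: [179.9, -0.0, -77.5]
contact_force: [0.2, -0.0, 0.3]
gripper_width: 0.0598
```

```bash
python3 - <<'E'
from h import *
for n in ("scene",):
    c=capture(n); cr=c["image"][130:225,260:385] if n=="scene" else c["image"][110:200,220:360]; cv2.imwrite(f"pics/g_{n}.png",cv2.resize(cr[:,:,::-1],None,fx=5.7,fy=5.7,interpolation=cv2.INTER_CUBIC))
E
python3 go.py 496 -56 52 -77.5
```

```text
t 10.68 tcp [496.5 -56.2  53. ] eul [ 1.7997e+02 -1.0000e-02 -7.7510e+01] w 0.0599 F [-0.9 -0.1  0.6]
shift [-0.0003  0.0004  0.001 ] roll -0.0001 rows 0.0 j6 [ 16.  17. -35.   0. -39.  -4.]
```

View pics/g_scene.png

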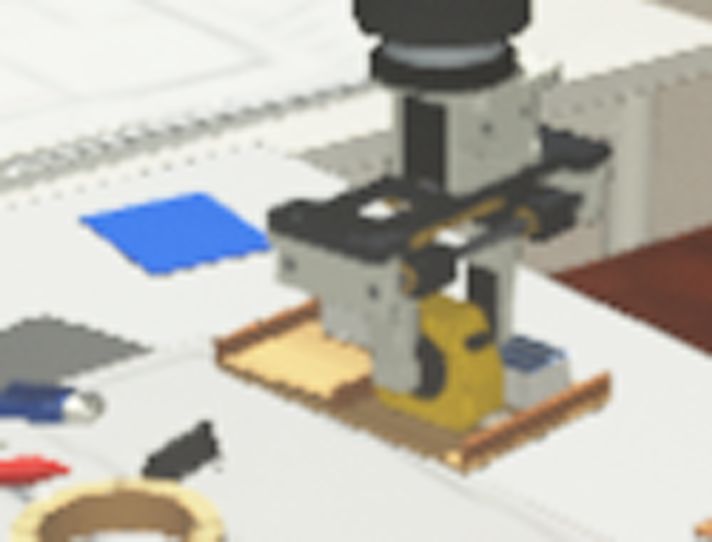

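{"op": "step_arm", "data": {
  "motion": [
    [0.045,0,0,0,0],
    [0.04,0,0,0,0],
    [0.025,0,0,0,0],
    [0.025,0,0,0,0],
    [0.025,0,0,0,0]
  ],
  "newtons": 25
}}

```text
time_s: 11.3
tcp_pos: [0.4964, -0.0558, 0.0534]
eef_rot: [-180.0, -0.0, -77.4]
contact_force: [-1.3, 1.1, 5.4]
gripper_width: 0.0337
```

{"op": "step_arm", "data": {
  "motion": [
    [0.025,0,0,-0.005,0],
    [0.025,0,0,-0.02,0],
    [0.025,0,0,-0.05,0],
    [0.025,0,0,-0.09,0],
    [0.025,0,0,-0.1,0]
  ]
}}

```text
time_s: 11.92
tcp_pos: [0.4975, -0.0556, 0.1553]
eef_rot: [-179.8, 0.0, -77.4]
contact_force: [0.5, -0.0, -3.3]
gripper_width: 0.0341
```

```bash
python3 - <<'E'
from h import *
for n in ("scene","top"):
    c=capture(n); cr=c["image"][110:290,260:480] if n=="scene" else c["image"][110:200,170:450]; cv2.imwrite(f"pics/i_{n}.png",cv2.resize(cr[:,:,::-1],None,fx=2.8,fy=2.8,interpolation=cv2.INTER_CUBIC))
E
python3 go.py 585 -363 150 -77.5
```

```text
t 12.03 tcp [496.6 -55.7 153.7] eul [-1.799e+02  2.000e-02 -7.746e+01] w 0.0337 F [-1.   0.4 -3. ]
shift [ 0.3192 -0.0196  0.0036] roll 0.0006 rows 5.1 j6 [ 16.   9. -28.  -0. -53.  -4.]
```

View pics/i_scene.png

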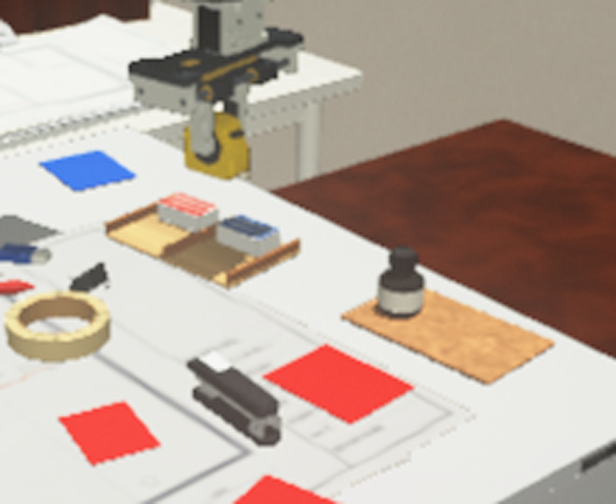

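{"op": "step_arm", "data": {
  "motion": [
    [0.025,0.025,-0.001,-0.005,0],
    [0.025,0.07,-0.004,-0.01,0],
    [0.025,0.125,-0.007,-0.01,0],
    [0.025,0.18,-0.011,-0.01,0],
    [0.025,0.23,-0.014,-0.01,0]
  ]
}}

```text
time_s: 12.65
tcp_pos: [0.5594, -0.2788, 0.1605]
eef_rot: [179.8, 0.1, -77.5]
contact_force: [0.0, 0.8, -2.7]
gripper_width: 0.034
```

{"op": "step_arm", "data": {
  "motion": [
    [0.025,0.045,-0.003,0,0],
    [0.025,0.075,-0.005,0,0],
    [0.025,0.087,-0.006,0,0],
    [0.025,0.089,-0.006,0.02,0],
    [0.025,0.089,-0.006,0.04,0]
  ]
}}

```text
time_s: 13.28
tcp_pos: [0.5845, -0.3622, 0.1209]
eef_rot: [179.9, 0.1, -77.5]
contact_force: [-0.1, 0.1, -3.0]
gripper_width: 0.0338
```

```bash
python3 go.py 585 -363 55 -77.5
```

```text
t 13.28 tcp [ 584.5 -362.2  120.9] eul [ 1.7992e+02  9.0000e-02 -7.7470e+01] w 0.0338 F [-0.1  0.1 -3. ]
shift [ 0.001  -0.0005  0.0659] roll 0.0005 rows 1.1 j6 [-16.  27.  -6.  -0. -57.  28.]
```

{"op": "step_arm", "data": {
  "motion": [
    [0.025,0,0,0.025,0],
    [0.025,0,0,0.05,0],
    [0.025,0,0,0.062,0],
    [0.025,0,0,0.066,0],
    [0.025,0,0,0.066,0]
  ]
}}

```text
time_s: 13.9
tcp_pos: [0.5855, -0.3628, 0.0574]
eef_rot: [-180.0, -0.0, -77.4]
contact_force: [-0.3, -0.4, -2.5]
gripper_width: 0.0341
```

{"op": "step_arm", "data": {
  "motion": [
    [0.025,0,0,0.0015,0],
    [0.025,0,0,0.0025,0],
    [0.025,0,0,0.0025,0]
  ]
}}

```text
time_s: 14.28
tcp_pos: [0.5852, -0.3629, 0.0549]
eef_rot: [-180.0, -0.0, -77.5]
contact_force: [-0.0, 0.5, -2.8]
gripper_width: 0.034
```

{"op": "step_arm", "data": {
  "motion": [
    [0.025,0,0,0.001,0],
    [0.025,0,0,0.002,0],
    [0.025,0,0,0.0025,0],
    [0.025,0,0,0.0025,0]
  ]
}}

```text
time_s: 14.78
tcp_pos: [0.5852, -0.3629, 0.0525]
eef_rot: [-180.0, -0.0, -77.4]
contact_force: [-2.0, 0.5, 3.1]
gripper_width: 0.0341
```

Contact, so I release and go up.

{"op": "step_arm", "data": {
  "motion": [
    [0.04,0,0,0,0],
    [0.055,0,0,0,0],
    [0.058,0,0,0,0]
  ]
}}

```text
time_s: 15.15
tcp_pos: [0.5854, -0.3629, 0.0521]
eef_rot: [-180.0, -0.0, -77.4]
contact_force: [-0.9, 0.4, -0.4]
gripper_width: 0.0544
```

{"op": "step_arm", "data": {
  "motion": [
    [0.058,0,0,-0.02,0],
    [0.058,0,0,-0.06,0],
    [0.058,0,0,-0.1,0],
    [0.058,0,0,-0.11,0]
  ]
}}

```text
time_s: 15.65
tcp_pos: [0.5867, -0.3635, 0.1656]
eef_rot: [-179.8, -0.2, -77.4]
contact_force: [-0.3, 0.2, 0.5]
gripper_width: 0.0579
```

```bash
python3 - <<'E'
from h import *
for n in ("scene","top"):
    c=capture(n); cr=c["image"][110:290,260:480] if n=="scene" else c["image"][110:200,220:450]; cv2.imwrite(f"pics/j_{n}.png",cv2.resize(cr[:,:,::-1],None,fx=3,fy=3,interpolation=cv2.INTER_CUBIC))
    if n=="top":
        W=world(c); 
        a=np.radians(9.7); q=W[...,:2]-[.4935,-.0115]; X=q[...,0]*np.cos(a)+q[...,1]*np.sin(a); Y=-q[...,0]*np.sin(a)+q[...,1]*np.cos(a)
        for s in (1,-1):
            m=(abs(Y-s*.0475)<.043)&(X>.0)&(X<.08)&(W[...,2]>.019)&(W[...,2]<.036)
            print(m.sum(),rect(W[m]))
E
python3 go.py 530 41 150 -80
```

```text
267 (array([529.4,  42.3]), array([39. , 64.1]), 10.6)
147 (array([543.4, -39.5]), array([38. , 42.4]), 10.5)
t 15.75 tcp [ 585.8 -363.   163.4] eul [-1.7987e+02 -7.0000e-02 -7.7450e+01] w 0.0579 F [ 0.4  0.3 -0.6]
shift [-0.4065 -0.0333  0.013 ] roll 0.0445 rows 6.5 j6 [-16.  25.  -4.   0. -61.  28.]
```

View pics/j_scene.png

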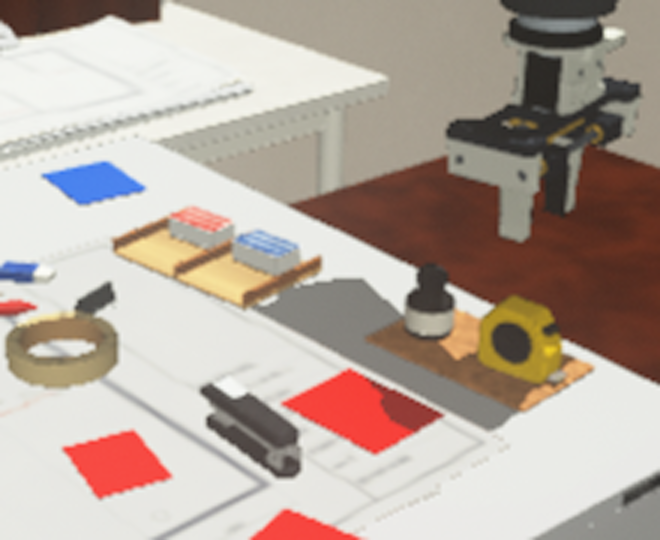

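View pics/j_top.png

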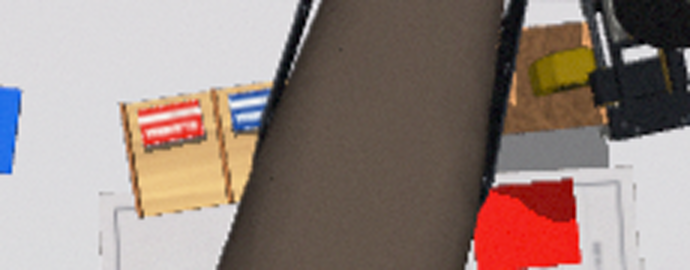

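{"op": "step_arm", "data": {
  "motion": [
    [0.058,-0.05,-0.004,0,0.007],
    [0.058,-0.11,-0.009,0,0.014],
    [0.058,-0.17,-0.014,0,0.021],
    [0.058,-0.23,-0.019,0,0.028],
    [0.058,-0.29,-0.024,0,0.035]
  ]
}}

```text
time_s: 16.38
tcp_pos: [0.5443, -0.0729, 0.1605]
eef_rot: [179.9, 0.0, -79.5]
contact_force: [0.7, 0.4, -0.1]
gripper_width: 0.0578
```

{"op": "step_arm", "data": {
  "motion": [
    [0.058,-0.05,-0.004,0.01,0.006],
    [0.058,-0.1,-0.008,0.02,0.006],
    [0.058,-0.116,-0.009,0.05,0.006],
    [0.058,-0.116,-0.009,0.08,0.006],
    [0.058,-0.116,-0.009,0.08,0.006]
  ]
}}

```text
time_s: 17.0
tcp_pos: [0.5307, 0.0405, 0.079]
eef_rot: [179.6, -0.1, -79.8]
contact_force: [-0.2, 0.6, 0.1]
gripper_width: 0.0578
```

```bash
python3 go.py 530 41 28 -79.7;  python3 - <<'E'
from h import *
for n in ("scene",):
    c=capture(n); cr=c["image"][130:225,260:385] if n=="scene" else c["image"][110:200,220:360]; cv2.imwrite(f"pics/k_{n}.png",cv2.resize(cr[:,:,::-1],None,fx=5.7,fy=5.7,interpolation=cv2.INTER_CUBIC))
E
```

```text
t 17.0 tcp [530.7  40.5  79. ] eul [ 1.7962e+02 -7.0000e-02 -7.9790e+01] w 0.0578 F [-0.2  0.6  0.1]
shift [-0.0007  0.0003  0.051 ] roll -0.0017 rows 0.8 j6 [ 25.  17. -29.  -0. -44. -15.]
```

View pics/k_scene.png

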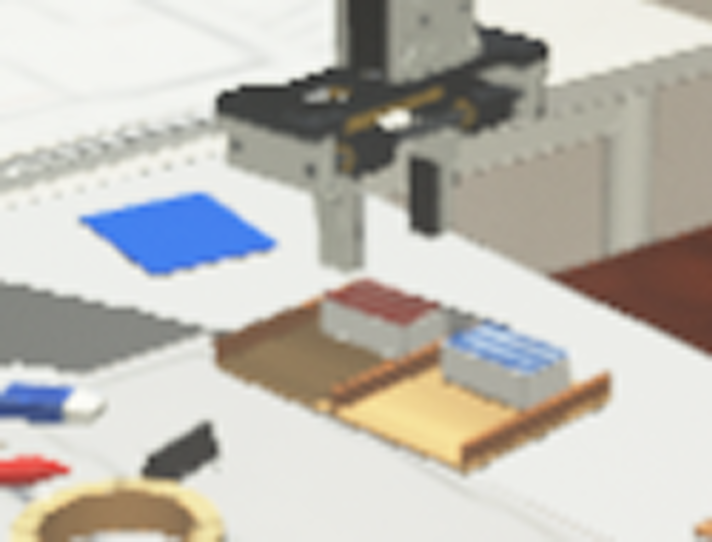

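{"op": "step_arm", "data": {
  "motion": [
    [0.058,-0.0007,0.0003,0.02,0],
    [0.058,-0.0007,0.0003,0.035,0],
    [0.058,-0.0007,0.0003,0.046,0],
    [0.058,-0.0007,0.0003,0.05,0],
    [0.058,-0.0007,0.0003,0.05,0]
  ],
  "newtons": 15
}}

```text
time_s: 17.68
tcp_pos: [0.5328, 0.0416, 0.032]
eef_rot: [180.0, -0.0, -79.8]
contact_force: [-0.4, -0.6, 0.3]
gripper_width: 0.0582
```

```bash
python3 go.py 530 41 28 -79.7
```

```text
t 17.68 tcp [532.8  41.6  32. ] eul [ 1.7998e+02 -1.0000e-02 -7.9800e+01] w 0.0582 F [-0.4 -0.6  0.3]
shift [0.0001 0.0029 0.004 ] roll -0.0018 rows 0.1 j6 [ 26.  21. -31.   0. -37. -15.]
```

{"op": "step_arm", "data": {
  "motion": [
    [0.058,0,0.003,0.002,0],
    [0.058,0,0.003,0.004,0],
    [0.05,0,0.003,0.004,0],
    [0.042,0,0.003,0.004,0],
    [0.03,0,0.003,0.004,0]
  ]
}}

```text
time_s: 18.3
tcp_pos: [0.5298, 0.0412, 0.0281]
eef_rot: [180.0, 0.0, -79.8]
contact_force: [0.5, 1.0, 1.6]
gripper_width: 0.0378
```

{"op": "step_arm", "data": {
  "motion": [
    [0.03,0,0,0,0],
    [0.03,0,0,0,0]
  ]
}}

```text
time_s: 18.55
tcp_pos: [0.5298, 0.0412, 0.0281]
eef_rot: [-180.0, 0.0, -79.8]
contact_force: [-0.0, 0.9, 1.7]
gripper_width: 0.0378
```

```bash
python3 go.py 428.8 -325.8 110 -84;  python3 - <<'E'
from h import *
for n in ("scene",):
    c=capture(n); cr=c["image"][130:225,260:385] if n=="scene" else c["image"][110:200,220:360]; cv2.imwrite(f"pics/l_{n}.png",cv2.resize(cr[:,:,::-1],None,fx=5.7,fy=5.7,interpolation=cv2.INTER_CUBIC))
E
```

```text
t 18.55 tcp [529.8  41.2  28.1] eul [-180.     0.   -79.8] w 0.0378 F [-0.   0.9  1.7]
shift [ 0.3433  0.1644 -0.0819] roll 0.0733 rows 6.2 j6 [ 26.  21. -32.  -0. -37. -15.]
```

View pics/l_scene.png

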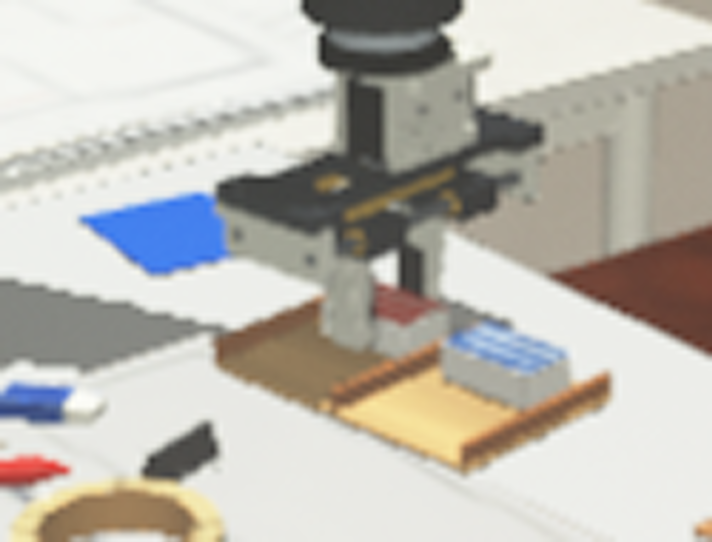

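{"op": "step_arm", "data": {
  "motion": [
    [0.03,0,0,-0.01,0],
    [0.03,0,0,-0.04,0],
    [0.03,0,0,-0.09,0],
    [0.03,0.02,0.01,-0.11,0],
    [0.03,0.06,0.03,-0.11,0.02]
  ]
}}

```text
time_s: 19.23
tcp_pos: [0.5126, -0.0226, 0.1409]
eef_rot: [-179.7, 0.0, -80.8]
contact_force: [1.1, -1.1, -0.2]
gripper_width: 0.0379
```

{"op": "step_arm", "data": {
  "motion": [
    [0.03,0.05,0.022,0,0.01],
    [0.03,0.1,0.045,0,0.02],
    [0.03,0.15,0.069,0,0.03],
    [0.03,0.2,0.093,0,0.04],
    [0.03,0.24,0.112,0,0.05]
  ]
}}

```text
time_s: 19.85
tcp_pos: [0.4372, -0.2796, 0.1388]
eef_rot: [-180.0, -0.0, -83.9]
contact_force: [0.5, 0.2, -1.8]
gripper_width: 0.0378
```

```bash
python3 go.py 428.8 -325.8 80 -84
```

```text
t 19.85 tcp [ 437.2 -279.6  138.8] eul [-1.7996e+02 -1.0000e-02 -8.3870e+01] w 0.0378 F [ 0.5  0.2 -1.8]
shift [0.045  0.0134 0.0588] roll 0.0023 rows 1.2 j6 [-11.  12. -27.   0. -51.  17.]
```

{"op": "step_arm", "data": {
  "motion": [
    [0.03,0.025,0.008,0,0.002],
    [0.03,0.045,0.0134,0.02,0.002],
    [0.03,0.045,0.0134,0.05,0.002],
    [0.03,0.045,0.0134,0.07,0.002],
    [0.03,0.045,0.0134,0.07,0.002]
  ]
}}

```text
time_s: 20.48
tcp_pos: [0.4285, -0.3237, 0.0672]
eef_rot: [179.8, 0.1, -83.9]
contact_force: [-1.1, 0.4, -1.0]
gripper_width: 0.0378
```

```bash
python3 - <<'E'
from h import *
for n in ("scene","top"):
    c=capture(n); cr=c["image"][170:310,300:500] if n=="scene" else c["image"][100:260,320:480]; cv2.imwrite(f"pics/m_{n}.png",cv2.resize(cr[:,:,::-1],None,fx=3.5,fy=3.5,interpolation=cv2.INTER_CUBIC))
E
python3 go.py 428.8 -325.8 28 -84
```

```text
t 20.57 tcp [ 430.  -324.1   68.9] eul [-1.7998e+02 -3.0000e-02 -8.3900e+01] w 0.0377 F [ 1.2  0.1 -0.3]
shift [0.0015 0.0014 0.0409] roll 0.0017 rows 0.7 j6 [-16.  18. -29.   0. -42.  22.]
```

View pics/m_scene.png

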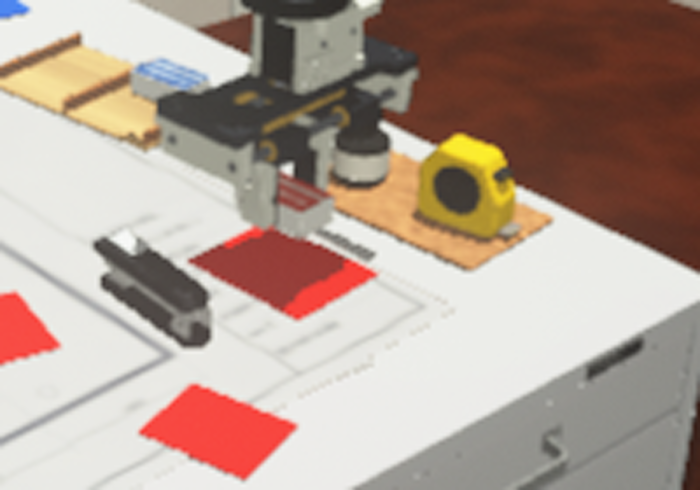

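{"op": "step_arm", "data": {
  "motion": [
    [0.03,0.0015,0.0014,0.015,0],
    [0.03,0.0015,0.0014,0.03,0],
    [0.03,0.0015,0.0014,0.038,0],
    [0.03,0.0015,0.0014,0.0405,0],
    [0.03,0.0015,0.0014,0.0405,0]
  ]
}}

```text
time_s: 21.2
tcp_pos: [0.4284, -0.3256, 0.0274]
eef_rot: [180.0, 0.0, -83.9]
contact_force: [-0.2, -0.1, -0.1]
gripper_width: 0.038
```

{"op": "step_arm", "data": {
  "motion": [
    [0.03,0,0,0.001,0],
    [0.03,0,0,0.002,0],
    [0.03,0,0,0.002,0]
  ]
}}

```text
time_s: 21.58
tcp_pos: [0.4287, -0.3257, 0.0261]
eef_rot: [-180.0, -0.0, -83.9]
contact_force: [0.4, 1.1, 4.7]
gripper_width: 0.0375
```

{"op": "step_arm", "data": {
  "motion": [
    [0.045,0,0,0,0],
    [0.055,0,0,0,0],
    [0.058,0,0,0,0]
  ]
}}

```text
time_s: 21.95
tcp_pos: [0.4284, -0.3256, 0.0255]
eef_rot: [180.0, 0.0, -83.9]
contact_force: [0.1, -0.4, 0.7]
gripper_width: 0.0566
```

{"op": "step_arm", "data": {
  "motion": [
    [0.058,0,0,-0.02,0],
    [0.058,0,0,-0.06,0],
    [0.058,0,0,-0.11,0],
    [0.058,-0.03,0,-0.13,0],
    [0.058,-0.09,-0.01,-0.13,0]
  ]
}}

```text
time_s: 22.58
tcp_pos: [0.4298, -0.2354, 0.1573]
eef_rot: [-179.8, -0.1, -84.1]
contact_force: [1.1, 0.2, -0.9]
gripper_width: 0.0581
```

```bash
python3 go.py 545.7 -51.2 100 -80.2
```

```text
t 22.57 tcp [ 429.8 -235.4  157.3] eul [-1.7979e+02 -7.0000e-02 -8.4100e+01] w 0.0581 F [ 1.1  0.2 -0.9]
shift [-0.1714 -0.134   0.0576] roll -0.068 rows 3.6 j6 [ -6.   8. -29.   0. -53.  12.]
```

{"op": "step_arm", "data": {
  "motion": [
    [0.058,-0.045,-0.035,0.01,-0.016],
    [0.058,-0.09,-0.07,0.025,-0.034],
    [0.058,-0.135,-0.105,0.04,-0.052],
    [0.058,-0.171,-0.134,0.057,-0.068],
    [0.058,-0.171,-0.134,0.057,-0.068]
  ]
}}

```text
time_s: 23.2
tcp_pos: [0.5448, -0.0485, 0.097]
eef_rot: [179.9, -0.0, -79.8]
contact_force: [-1.0, -0.4, 0.3]
gripper_width: 0.0582
```

```bash
python3 - <<'E'
from h import *
for n in ("scene","top"):
    c=capture(n); cr=c["image"][130:310,260:500] if n=="scene" else c["image"][100:260,220:480]; cv2.imwrite(f"pics/n_{n}.png",cv2.resize(cr[:,:,::-1],None,fx=3,fy=3,interpolation=cv2.INTER_CUBIC))
    W=world(c); m=(abs(W[...,0]-.428)<.07)&(abs(W[...,1]+.325)<.08)&(W[...,2]>.019)&(W[...,2]<.04); print(n,m.sum(),np.median(W[m][:,2]),rect(W[m]))
    m=color(c,"red")&(abs(W[...,0]-.428)<.08)&(abs(W[...,1]+.325)<.09)&(W[...,2]<.012); print(rect(W[m]))
E
python3 go.py 545.7 -51.2 28 -80.2
```

```text
scene 255 0.02536314656504579 (array([ 430.4, -326.8]), array([42.9, 67.4]), 8.4)
(array([ 428. , -327.2]), array([ 89.4, 109.2]), 7.5)
top 269 0.025940533190907944 (array([ 429.1, -324.2]), array([38. , 64.1]), 6.6)
(array([ 428. , -324.9]), array([ 88.2, 108.9]), 5.9)
t 23.3 tcp [543.6 -50.5  98.1] eul [179.92  -0.   -79.98] w 0.0578 F [-0.2  0.2  0.9]
shift [ 0.001  -0.002   0.0701] roll 0.0039 rows 1.1 j6 [ 15.  17. -26.  -0. -47.  -5.]
```

View pics/n_scene.png

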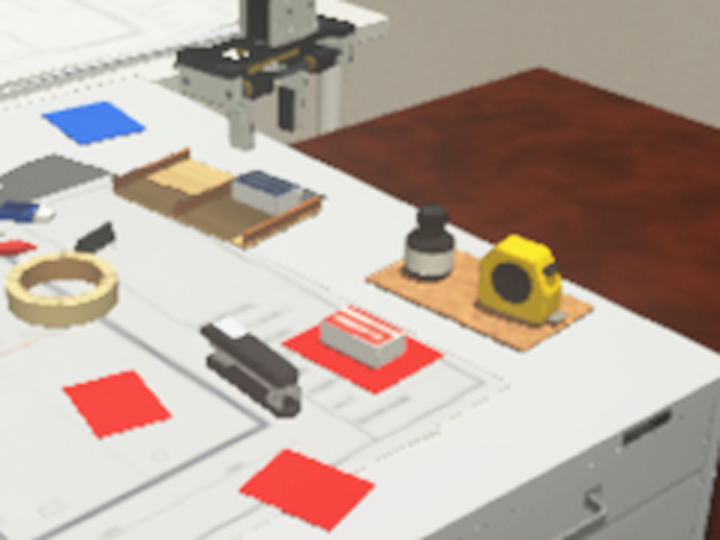

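View pics/n_top.png

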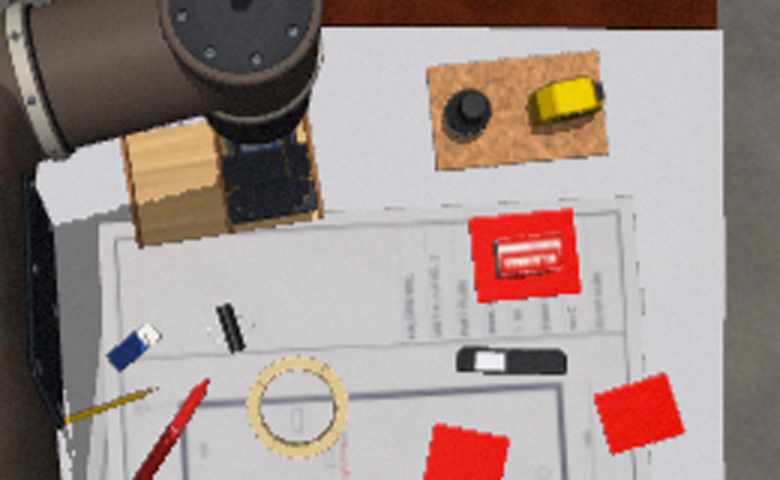

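{"op": "step_arm", "data": {
  "motion": [
    [0.058,0.001,-0.0015,0.025,0.004],
    [0.058,0.001,-0.0015,0.045,0.004],
    [0.058,0.001,-0.0015,0.062,0.004],
    [0.058,0.001,-0.0015,0.07,0.004],
    [0.058,0.001,-0.0015,0.07,0.004]
  ]
}}

```text
time_s: 23.92
tcp_pos: [0.5453, -0.0522, 0.0286]
eef_rot: [180.0, -0.0, -80.3]
contact_force: [-0.1, -0.9, -0.0]
gripper_width: 0.0582
```

{"op": "step_arm", "data": {
  "motion": [
    [0.05,0,0,0,0],
    [0.042,0,0,0,0],
    [0.03,0,0,0,0],
    [0.03,0,0,0,0],
    [0.03,0,0,0,0]
  ]
}}

```text
time_s: 24.55
tcp_pos: [0.5458, -0.0515, 0.029]
eef_rot: [-180.0, -0.0, -80.2]
contact_force: [-1.8, 0.3, 5.4]
gripper_width: 0.0378
```

```bash
python3 go.py 528.2 258 140 -96
```

```text
t 24.55 tcp [545.8 -51.5  29. ] eul [-179.98   -0.    -80.25] w 0.0378 F [-1.8  0.3  5.4]
shift [-0.308  -0.0352 -0.111 ] roll 0.275 rows 5.3 j6 [ 15.  22. -30.   0. -38.  -5.]
```

{"op": "step_arm", "data": {
  "motion": [
    [0.03,0,0,-0.01,0],
    [0.03,0,0,-0.04,0],
    [0.03,0,0,-0.09,0],
    [0.03,-0.02,0,-0.11,0.02],
    [0.03,-0.06,-0.006,-0.11,0.06]
  ]
}}

```text
time_s: 25.18
tcp_pos: [0.5423, 0.0087, 0.1412]
eef_rot: [-179.8, 0.0, -83.9]
contact_force: [-0.2, 0.4, -0.7]
gripper_width: 0.0379
```

{"op": "step_arm", "data": {
  "motion": [
    [0.03,-0.05,-0.006,0,0.04],
    [0.03,-0.1,-0.012,0,0.08],
    [0.03,-0.15,-0.018,0,0.12],
    [0.03,-0.19,-0.023,0,0.16],
    [0.03,-0.22,-0.027,0,0.2]
  ]
}}

```text
time_s: 25.8
tcp_pos: [0.5438, 0.2321, 0.1389]
eef_rot: [-180.0, 0.0, -95.2]
contact_force: [0.1, -0.3, 0.2]
gripper_width: 0.0379
```

```bash
python3 go.py 528.1 258 80 -96.1
```

```text
t 25.8 tcp [543.8 232.1 138.9] eul [-1.7999e+02  2.0000e-02 -9.5170e+01] w 0.0379 F [ 0.1 -0.3  0.2]
shift [-0.0243  0.018   0.0589] roll 0.0163 rows 1.1 j6 [ 42.  18. -18.  -0. -54. -47.]
```

{"op": "step_arm", "data": {
  "motion": [
    [0.03,-0.015,0.01,0,0.016],
    [0.03,-0.0243,0.018,0.02,0.016],
    [0.03,-0.0243,0.018,0.05,0.016],
    [0.03,-0.0243,0.018,0.07,0.016],
    [0.03,-0.0243,0.018,0.07,0.016]
  ]
}}

```text
time_s: 26.42
tcp_pos: [0.5274, 0.2553, 0.0674]
eef_rot: [179.9, -0.1, -96.1]
contact_force: [-0.5, 0.1, -0.6]
gripper_width: 0.0379
```

{"op": "step_arm", "data": {
  "motion": [
    [0.03,0,0,0,0]
  ]
}}

```text
time_s: 26.55
tcp_pos: [0.5288, 0.2564, 0.0695]
eef_rot: [-180.0, 0.0, -96.1]
contact_force: [0.0, -0.6, -0.1]
gripper_width: 0.0378
```

```bash
python3 go.py 528.1 258 29 -96.1
```

```text
t 26.55 tcp [528.8 256.4  69.5] eul [-1.7995e+02  4.0000e-02 -9.6060e+01] w 0.0378 F [ 0.  -0.6 -0.1]
shift [-0.0015  0.0009  0.0405] roll 0.0007 rows 0.6 j6 [ 45.  22. -23.   0. -45. -51.]
```

{"op": "step_arm", "data": {
  "motion": [
    [0.03,-0.0015,0.001,0.015,0],
    [0.03,-0.0015,0.001,0.03,0],
    [0.03,-0.0015,0.001,0.038,0],
    [0.03,-0.0015,0.001,0.0405,0],
    [0.03,-0.0015,0.001,0.0405,0]
  ]
}}

```text
time_s: 27.18
tcp_pos: [0.5276, 0.2576, 0.0279]
eef_rot: [180.0, -0.0, -96.1]
contact_force: [-0.1, 0.7, -1.2]
gripper_width: 0.0379
```

{"op": "step_arm", "data": {
  "motion": [
    [0.03,0,0,0.001,0],
    [0.03,0,0,0.0017,0],
    [0.03,0,0,0.0017,0]
  ]
}}

```text
time_s: 27.55
tcp_pos: [0.5277, 0.2578, 0.027]
eef_rot: [-180.0, 0.0, -96.1]
contact_force: [-1.3, -0.8, 4.9]
gripper_width: 0.0377
```

{"op": "step_arm", "data": {
  "motion": [
    [0.045,0,0,0,0],
    [0.055,0,0,0,0],
    [0.058,0,0,0,0]
  ]
}}

```text
time_s: 27.92
tcp_pos: [0.5275, 0.2576, 0.0262]
eef_rot: [180.0, -0.0, -96.1]
contact_force: [-0.3, 0.1, 0.3]
gripper_width: 0.0566
```

{"op": "step_arm", "data": {
  "motion": [
    [0.06,0,0,-0.02,0],
    [0.06,0,0,-0.06,0],
    [0.06,0,0,-0.11,0],
    [0.06,0.03,0,-0.14,0.1],
    [0.06,0.09,0,-0.14,0.25]
  ]
}}

```text
time_s: 28.55
tcp_pos: [0.5196, 0.1694, 0.1691]
eef_rot: [-179.8, 0.3, -110.5]
contact_force: [1.3, -1.1, -0.8]
gripper_width: 0.0598
```

```bash
python3 go.py 574.2 -260 165 -170
```

```text
t 28.55 tcp [519.6 169.4 169.1] eul [-179.8     0.25 -110.47] w 0.0598 F [ 1.3 -1.1 -0.8]
shift [ 0.3832 -0.2013  0.0031] roll 1.039 rows 6.9 j6 [ 39.  12. -22.   0. -56. -59.]
```

{"op": "step_arm", "data": {
  "motion": [
    [0.06,0.053,-0.028,0,0.145],
    [0.06,0.106,-0.056,0,0.29],
    [0.06,0.159,-0.084,0,0.435],
    [0.06,0.212,-0.112,0,0.58],
    [0.06,0.265,-0.14,0,0.72]
  ]
}}

```text
time_s: 29.18
tcp_pos: [0.5569, -0.1309, 0.1665]
eef_rot: [-180.0, 0.0, -151.9]
contact_force: [1.4, 0.4, -0.7]
gripper_width: 0.0599
```

```bash
python3 go.py 574.2 -260 130 -170
```

```text
t 29.18 tcp [ 556.9 -130.9  166.5] eul [-1.7999e+02  2.0000e-02 -1.5190e+02] w 0.0599 F [ 1.4  0.4 -0.7]
shift [ 0.0455 -0.122   0.0365] roll 0.3159 rows 2.2 j6 [  6.  15. -19.   0. -57. -68.]
```

{"op": "step_arm", "data": {
  "motion": [
    [0.06,0.018,-0.048,0,0.12],
    [0.06,0.036,-0.096,0.01,0.24],
    [0.06,0.0455,-0.122,0.02,0.316],
    [0.06,0.0455,-0.122,0.036,0.316],
    [0.06,0.0455,-0.122,0.036,0.316]
  ]
}}

```text
time_s: 29.8
tcp_pos: [0.5734, -0.2575, 0.1286]
eef_rot: [179.9, -0.2, -169.7]
contact_force: [-0.1, 0.3, 0.6]
gripper_width: 0.0598
```

```bash
python3 - <<'E'
from h import *
for n in ("scene","top"):
    c=capture(n)
    W=world(c); m=(abs(W[...,0]-.528)<.07)&(abs(W[...,1]-.258)<.08)&(W[...,2]>.019)&(W[...,2]<.04); print(n,m.sum(),np.median(W[m][:,2]),rect(W[m]))
    m=color(c,"blue")&(abs(W[...,0]-.528)<.08)&(abs(W[...,1]-.258)<.09)&(W[...,2]<.012); print(rect(W[m]))
    cv2.imwrite(f"pics/o_{n}.png",cv2.resize(c["image"][110:290,160:480][:,:,::-1],None,fx=2.5,fy=2.5,interpolation=cv2.INTER_CUBIC))
E
python3 go.py 574.2 -260 41.2 -170
```

```text
scene 96 0.025430262378014268 (array([530.5, 255.3]), array([69.3, 43.3]), 88.5)
(array([528.5, 255. ]), array([115.4,  88.5]), 85.2)
top 269 0.025348235344931025 (array([528.1, 259.3]), array([66.3, 37.9]), 84.0)
(array([527.1, 259.6]), array([109.8,  88.9]), 84.0)
t 29.9 tcp [ 574.7 -257.2  130.5] eul [ 1.8000e+02 -2.0000e-02 -1.6966e+02] w 0.0601 F [ 0.9 -0.1  0.8]
shift [ 0.001  -0.0027  0.0893] roll 0.006 rows 1.4 j6 [ -6.  22. -14.   0. -55. -73.]
```

View pics/o_scene.png

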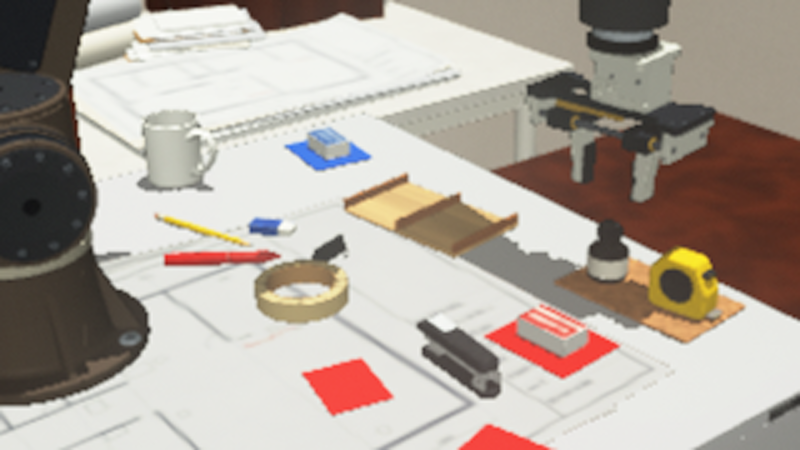

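{"op": "step_arm", "data": {
  "motion": [
    [0.06,0.001,-0.0027,0.03,0.006],
    [0.06,0.001,-0.0027,0.055,0.006],
    [0.06,0.001,-0.0027,0.075,0.006],
    [0.06,0.001,-0.0027,0.089,0.006],
    [0.06,0.001,-0.0027,0.089,0.006]
  ]
}}

```text
time_s: 30.52
tcp_pos: [0.574, -0.2602, 0.041]
eef_rot: [180.0, -0.1, -170.0]
contact_force: [1.0, 0.2, 0.4]
gripper_width: 0.0598
```

{"op": "step_arm", "data": {
  "motion": [
    [0.048,0,0,0,0],
    [0.03,0,0,0,0],
    [0.03,0,0,0,0],
    [0.03,0,0,0,0]
  ]
}}

```text
time_s: 31.02
tcp_pos: [0.5748, -0.2609, 0.0424]
eef_rot: [-180.0, 0.1, -170.1]
contact_force: [-0.5, 2.0, 5.8]
gripper_width: 0.0458
```

```bash
python3 go.py 574.2 -260 150 -170
```

```text
t 31.02 tcp [ 574.8 -260.9   42.4] eul [-1.7997e+02  9.0000e-02 -1.7009e+02] w 0.0458 F [-0.5  2.   5.8]
shift [ 0.0003  0.0009 -0.1076] roll -0.0015 rows 1.7 j6 [ -7.  27. -18.   0. -44. -73.]
```

{"op": "step_arm", "data": {
  "motion": [
    [0.03,0,0,-0.005,0],
    [0.03,0,0,-0.02,0],
    [0.03,0,0,-0.05,0],
    [0.03,0,0,-0.09,0],
    [0.03,0,0,-0.11,0]
  ]
}}

```text
time_s: 31.65
tcp_pos: [0.5751, -0.2612, 0.1548]
eef_rot: [-179.9, 0.2, -170.1]
contact_force: [0.3, 0.5, -1.9]
gripper_width: 0.0457
```

```bash
python3 go.py 482.5 30.4 155 -170
```

```text
t 31.65 tcp [ 575.1 -261.2  154.8] eul [-179.91    0.18 -170.09] w 0.0457 F [ 0.3  0.5 -1.9]
shift [ 0.041   0.3032 -0.0008] roll -0.0015 rows 4.9 j6 [ -7.  20. -12.   0. -57. -73.]
```

{"op": "step_arm", "data": {
  "motion": [
    [0.03,0.004,0.03,0,0],
    [0.03,0.01,0.075,0,0],
    [0.03,0.017,0.125,0,0],
    [0.03,0.024,0.175,0,0],
    [0.03,0.03,0.22,0,0]
  ]
}}

```text
time_s: 32.28
tcp_pos: [0.5062, -0.048, 0.1524]
eef_rot: [180.0, 0.1, -170.1]
contact_force: [0.0, 0.4, -1.6]
gripper_width: 0.0456
```

{"op": "step_arm", "data": {
  "motion": [
    [0.03,0.005,0.04,0,0],
    [0.03,0.009,0.07,0,0],
    [0.03,0.011,0.082,0,0],
    [0.03,0.011,0.083,0.03,0],
    [0.03,0.011,0.083,0.06,0]
  ]
}}

```text
time_s: 32.9
tcp_pos: [0.4823, 0.0307, 0.0916]
eef_rot: [180.0, 0.1, -170.1]
contact_force: [0.3, -0.3, -1.5]
gripper_width: 0.046
```

```bash
python3 -c "
from h import *
capture('scene')"; python3 go.py 482.5 30.4 47 -170
```

```text
t 32.95 tcp [479.9  29.7  87.7] eul [-179.98   -0.23 -170.16] w 0.0454 F [-1.7 -0.2 -5.2]
shift [-0.0028  0.0002  0.0407] roll -0.0028 rows 0.7 j6 [  27.   12.  -35.   -0.  -43. -107.]
```

Still settling, so I lower part way, then re-read.

{"op": "step_arm", "data": {
  "motion": [
    [0.03,0,0,0.015,0],
    [0.03,0,0,0.028,0],
    [0.03,0,0,0.034,0],
    [0.03,0,0,0.034,0]
  ]
}}

```text
time_s: 33.45
tcp_pos: [0.4817, 0.0304, 0.0573]
eef_rot: [-180.0, -0.0, -170.1]
contact_force: [-0.4, -0.1, -1.4]
gripper_width: 0.0459
```

```bash
python3 go.py 482.5 30.4 43.5 -170
```

```text
t 33.45 tcp [481.7  30.4  57.3] eul [-1.7999e+02 -3.0000e-02 -1.7011e+02] w 0.0459 F [-0.4 -0.1 -1.4]
shift [-0.0008 -0.0001  0.0138] roll -0.0019 rows 0.2 j6 [  27.   15.  -37.    0.  -38. -107.]
```

{"op": "step_arm", "data": {
  "motion": [
    [0.03,-0.0008,0,0.006,-0.002],
    [0.03,-0.0008,0,0.011,-0.002],
    [0.03,-0.0008,0,0.0135,-0.002],
    [0.03,-0.0008,0,0.0135,-0.002]
  ]
}}

```text
time_s: 33.95
tcp_pos: [0.4824, 0.0307, 0.0437]
eef_rot: [-180.0, -0.0, -170.0]
contact_force: [0.7, -0.2, -1.1]
gripper_width: 0.0456
```

{"op": "step_arm", "data": {
  "motion": [
    [0.03,0,0,0.0008,0],
    [0.03,0,0,0.0015,0],
    [0.03,0,0,0.0015,0]
  ]
}}

```text
time_s: 34.33
tcp_pos: [0.4826, 0.0308, 0.0433]
eef_rot: [-180.0, 0.0, -170.0]
contact_force: [-3.6, 0.5, 10.7]
gripper_width: 0.0456
```

{"op": "step_arm", "data": {
  "motion": [
    [0.05,0,0,-0.001,0],
    [0.06,0,0,-0.001,0],
    [0.06,0,0,-0.001,0]
  ]
}}

```text
time_s: 34.7
tcp_pos: [0.4826, 0.0308, 0.0433]
eef_rot: [180.0, 0.0, -170.0]
contact_force: [0.3, -0.1, -0.5]
gripper_width: 0.0589
```

{"op": "step_arm", "data": {
  "motion": [
    [0.06,0,0,-0.02,0],
    [0.06,0,0,-0.06,0],
    [0.06,0,0,-0.11,0],
    [0.06,0.02,-0.03,-0.12,-0.1],
    [0.06,0.03,-0.08,-0.12,-0.25]
  ]
}}

```text
time_s: 35.33
tcp_pos: [0.4671, -0.0532, 0.1649]
eef_rot: [-180.0, 0.2, -155.3]
contact_force: [0.9, -0.0, -0.5]
gripper_width: 0.0599
```

```bash
python3 go.py 585.3 -363 165 -77.5
```

```text
t 35.33 tcp [467.1 -53.2 164.9] eul [-179.98    0.19 -155.27] w 0.0599 F [ 0.9 -0.  -0.5]
shift [ 2.230e-02 -3.308e-01 -1.000e-04] roll -1.3573 rows 7.3 j6 [ 18.   5. -31.  -0. -54. -83.]
```

{"op": "step_arm", "data": {
  "motion": [
    [0.06,0.003,-0.042,0,-0.17],
    [0.06,0.006,-0.084,0,-0.34],
    [0.06,0.009,-0.126,0,-0.51],
    [0.06,0.012,-0.168,0,-0.68],
    [0.06,0.015,-0.21,0,-0.85]
  ]
}}

```text
time_s: 35.95
tcp_pos: [0.5401, -0.2522, 0.163]
eef_rot: [180.0, -0.0, -106.6]
contact_force: [1.0, 0.2, -0.3]
gripper_width: 0.0602
```

```bash
python3 go.py 585.3 -363 130 -77.5
```

```text
t 35.95 tcp [ 540.1 -252.2  163. ] eul [ 179.98   -0.   -106.65] w 0.0602 F [ 1.   0.2 -0.3]
shift [ 0.0932 -0.0751  0.033 ] roll -0.5087 rows 2.7 j6 [ -6.  17. -16.  -0. -57. -10.]
```

{"op": "step_arm", "data": {
  "motion": [
    [0.06,0.031,-0.025,0,-0.17],
    [0.06,0.062,-0.05,0,-0.34],
    [0.06,0.093,-0.075,0.01,-0.508],
    [0.06,0.093,-0.075,0.033,-0.508],
    [0.06,0.093,-0.075,0.033,-0.508]
  ]
}}

```text
time_s: 36.58
tcp_pos: [0.5828, -0.3615, 0.1276]
eef_rot: [179.8, 0.2, -77.9]
contact_force: [-0.0, 0.3, 0.8]
gripper_width: 0.06
```

```bash
python3 - <<'E'
from h import *
import pickle
D=pickle.load(open("init.pkl","rb"))
for n in ("top","scene"):
    c=capture(n); print(n,measure(D[n]).get("cap"),"\n now",measure(c).get("cap"))
    cr=c["image"][130:310,260:500] if n=="scene" else c["image"][100:260,220:480]; cv2.imwrite(f"pics/p_{n}.png",cv2.resize(cr[:,:,::-1],None,fx=3,fy=3,interpolation=cv2.INTER_CUBIC))
E
python3 go.py 585.3 -363 52.5 -77.5
```

```text
top ((array([481.1,  31.2]), array([25.3, 25. ]), 45.5), 68, array([0.4805, 0.0315, 0.0689]), array([278.37, 164.66])) 
 now ((array([479.9,  29.9]), array([24.5, 25.1]), 45.7), 67, array([0.4799, 0.0301, 0.0692]), array([278.85, 164.87]))
scene ((array([480.6,  26.4]), array([24.7, 22.5]), 58.7), 40, array([0.4788, 0.024 , 0.0668]), array([316.45, 177.25])) 
 now ((array([479.7,  24.8]), array([24. , 22.2]), 60.9), 36, array([0.479 , 0.0237, 0.0672]), array([316.56, 177.14]))
t 36.67 tcp [ 584.3 -361.5  130.6] eul [179.96  -0.   -77.85] w 0.0597 F [0.1 0.3 0.6]
shift [ 0.0017 -0.0007  0.0781] roll -0.006 rows 1.2 j6 [-16.  26.  -6.   0. -58.  28.]
```

View pics/p_top.png

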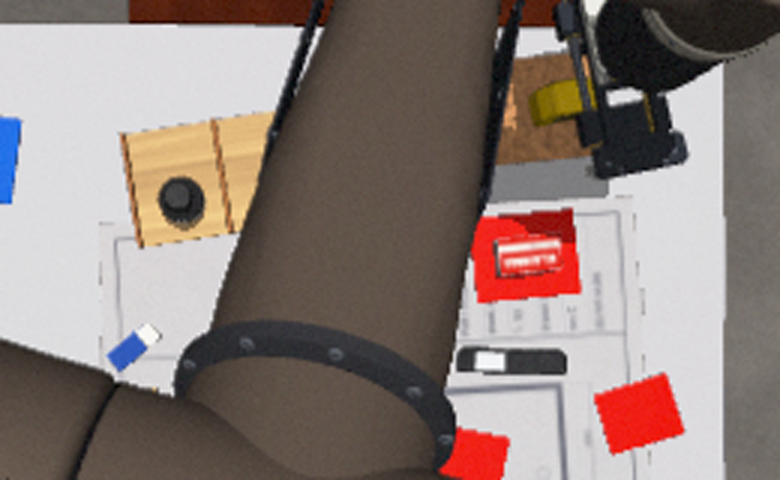

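View pics/p_scene.png

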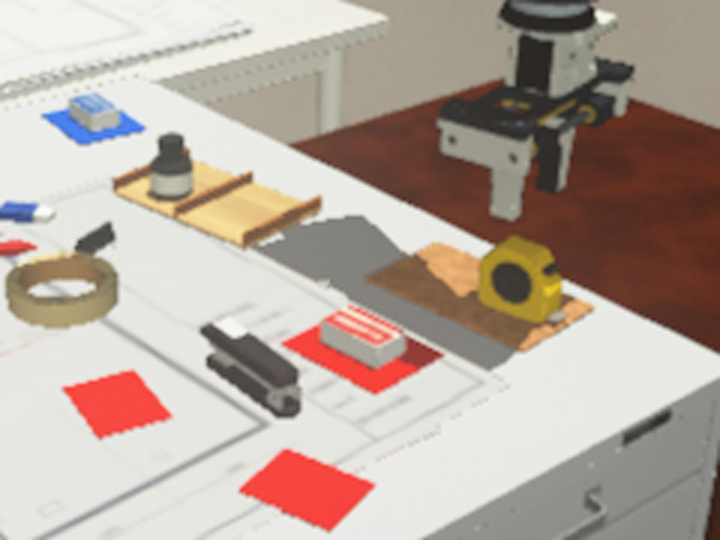

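{"op": "step_arm", "data": {
  "motion": [
    [0.06,0.0017,-0.0007,0.025,-0.006],
    [0.06,0.0017,-0.0007,0.05,-0.006],
    [0.06,0.0017,-0.0007,0.068,-0.006],
    [0.06,0.0017,-0.0007,0.078,-0.006],
    [0.06,0.0017,-0.0007,0.078,-0.006]
  ]
}}

```text
time_s: 37.3
tcp_pos: [0.5854, -0.363, 0.0522]
eef_rot: [180.0, 0.0, -77.5]
contact_force: [0.2, 0.9, 0.2]
gripper_width: 0.06
```

{"op": "step_arm", "data": {
  "motion": [
    [0.045,0,0,0,0],
    [0.04,0,0,0,0],
    [0.025,0,0,0,0],
    [0.025,0,0,0,0],
    [0.025,0,0,0,0]
  ],
  "newtons": 25
}}

```text
time_s: 37.92
tcp_pos: [0.5855, -0.3633, 0.0528]
eef_rot: [-180.0, -0.0, -77.5]
contact_force: [-2.0, 0.1, 3.8]
gripper_width: 0.0339
```

```bash
python3 go.py 585.3 -363 52.5 -77.5
```

```text
t 37.92 tcp [ 585.5 -363.3   52.8] eul [-1.7998e+02 -2.0000e-02 -7.7510e+01] w 0.0339 F [-2.   0.1  3.8]
shift [-0.0003  0.0001  0.0003] roll -0.0002 rows 0.0 j6 [-16.  31. -10.   0. -49.  28.]
```

{"op": "step_arm", "data": {
  "motion": [
    [0.025,0,0,-0.005,0],
    [0.025,0,0,-0.02,0],
    [0.025,0,0,-0.05,0],
    [0.025,0,0,-0.09,0],
    [0.025,0,0,-0.11,0]
  ]
}}

```text
time_s: 38.55
tcp_pos: [0.5864, -0.3635, 0.1659]
eef_rot: [-179.8, -0.1, -77.5]
contact_force: [-0.6, 0.2, -2.4]
gripper_width: 0.0341
```

```bash
python3 go.py 496.3 -56 163 -77.5
```

```text
t 38.55 tcp [ 586.4 -363.5  165.9] eul [-1.7983e+02 -1.2000e-01 -7.7490e+01] w 0.0341 F [-0.6  0.2 -2.4]
shift [-0.3197  0.0213  0.0021] roll 0.0002 rows 5.1 j6 [-16.  25.  -3.   0. -61.  28.]
```

{"op": "step_arm", "data": {
  "motion": [
    [0.025,-0.025,0.002,0,0],
    [0.025,-0.07,0.005,0,0],
    [0.025,-0.125,0.008,0,0],
    [0.025,-0.18,0.012,0,0],
    [0.025,-0.23,0.015,0,0]
  ]
}}

```text
time_s: 39.17
tcp_pos: [0.5204, -0.1402, 0.1633]
eef_rot: [-179.9, -0.0, -77.5]
contact_force: [0.8, 0.9, -2.9]
gripper_width: 0.0342
```

{"op": "step_arm", "data": {
  "motion": [
    [0.025,-0.045,0.003,0,0],
    [0.025,-0.077,0.005,0,0],
    [0.025,-0.089,0.006,0.005,0],
    [0.025,-0.09,0.006,0.03,0],
    [0.025,-0.09,0.006,0.05,0]
  ]
}}

```text
time_s: 39.8
tcp_pos: [0.4958, -0.0553, 0.112]
eef_rot: [-180.0, 0.0, -77.5]
contact_force: [0.0, -0.6, -2.7]
gripper_width: 0.0339
```

{"op": "step_arm", "data": {
  "motion": [
    [0.025,0,0,0,0],
    [0.025,0,0,0,0]
  ]
}}

```text
time_s: 40.05
tcp_pos: [0.4963, -0.0555, 0.1131]
eef_rot: [-180.0, -0.0, -77.5]
contact_force: [-1.2, -0.3, -2.0]
gripper_width: 0.0337
```

```bash
python3 go.py 496.3 -56.1 60 -77.5
```

```text
t 40.05 tcp [496.3 -55.5 113.1] eul [-1.7996e+02 -2.0000e-02 -7.7520e+01] w 0.0337 F [-1.2 -0.3 -2. ]
shift [0.0005 0.0002 0.0531] roll -0.0004 rows 0.8 j6 [ 16.  12. -31.   0. -47.  -4.]
```

{"op": "step_arm", "data": {
  "motion": [
    [0.025,0.0005,0,0.02,0],
    [0.025,0.0005,0,0.04,0],
    [0.025,0.0005,0,0.052,0],
    [0.025,0.0005,0,0.057,0],
    [0.025,0.0005,0,0.057,0]
  ]
}}

```text
time_s: 40.67
tcp_pos: [0.4961, -0.0557, 0.0556]
eef_rot: [-180.0, -0.0, -77.5]
contact_force: [0.4, -0.5, -2.2]
gripper_width: 0.0341
```

{"op": "step_arm", "data": {
  "motion": [
    [0.025,0,0,0.001,0],
    [0.025,0,0,0.002,0],
    [0.025,0,0,0.002,0]
  ]
}}

```text
time_s: 41.05
tcp_pos: [0.4962, -0.0557, 0.0538]
eef_rot: [-179.9, -0.0, -77.5]
contact_force: [-0.2, -0.6, 0.8]
gripper_width: 0.034
```

{"op": "step_arm", "data": {
  "motion": [
    [0.025,0,0,0.0005,0],
    [0.04,0,0,0.0005,0],
    [0.055,0,0,0.0005,0],
    [0.06,0,0,0.0005,0]
  ]
}}

```text
time_s: 41.55
tcp_pos: [0.4959, -0.0557, 0.0528]
eef_rot: [-180.0, -0.0, -77.5]
contact_force: [-0.6, -0.1, 0.1]
gripper_width: 0.0547
```

{"op": "step_arm", "data": {
  "motion": [
    [0.06,0,0,-0.02,0],
    [0.06,0,0,-0.06,0],
    [0.06,0,0,-0.11,0],
    [0.06,0.04,0,-0.13,0],
    [0.06,0.1,0,-0.13,0]
  ]
}}

```text
time_s: 42.18
tcp_pos: [0.5192, -0.1535, 0.1857]
eef_rot: [-179.7, -0.1, -77.3]
contact_force: [1.6, 0.8, -0.4]
gripper_width: 0.0603
```

{"op": "step_arm", "data": {
  "motion": [
    [0.06,0.06,0.01,0,0],
    [0.06,0.12,0.02,0,0],
    [0.06,0.18,0.03,0,0],
    [0.06,0.24,0.04,0,0],
    [0.06,0.3,0.05,0,0]
  ]
}}

```text
time_s: 42.8
tcp_pos: [0.5334, -0.4591, 0.1826]
eef_rot: [180.0, 0.0, -77.5]
contact_force: [2.1, 1.1, 1.1]
gripper_width: 0.06
```

```bash
python3 - <<'E'
from h import *
import pickle
D=pickle.load(open("init.pkl","rb"))
for n in ("top","scene"):
    c=capture(n); 
    cr=c["image"][130:310,260:500] if n=="scene" else c["image"][100:260,220:480]; cv2.imwrite(f"pics/q_{n}.png",cv2.resize(cr[:,:,::-1],None,fx=3,fy=3,interpolation=cv2.INTER_CUBIC))
    for k in ("cap","tape"): print(n,k,measure(D[n]).get(k),"\n now",measure(c).get(k))
    for tag,cc in (("init",D[n]),("now",c)):
        W=world(cc); reg=(W[...,0]>.45)&(W[...,0]<.56)&(W[...,1]<-.005)&(W[...,1]>-.12)
        for lo in (.035,.055): 
            m=reg&(W[...,2]>lo)&(W[...,2]<.08); P=W[m]; Q=P[:,:2]-P[:,:2].mean(0); w,V=np.linalg.eigh(Q.T@Q); d=V[:,1]
            print(tag,lo,m.sum(),rect(P),P.mean(0)[:2].round(4),"pca",np.degrees(np.arctan2(-d[0]*np.sign(d[1]),abs(d[1]))).round(1))
pickle.dump(c,open("last.pkl","wb"))
E
```

```text
top cap ((array([481.1,  31.2]), array([25.3, 25. ]), 45.5), 68, array([0.4805, 0.0315, 0.0689]), array([278.37, 164.66])) 
 now ((array([480.1,  30.2]), array([24.5, 24.9]), 45.5), 67, array([0.4799, 0.0301, 0.0692]), array([278.85, 164.87]))
top tape ((array([494.3, -51.1]), array([34.3, 59. ]), 14.0), 216, array([ 0.4928, -0.0498,  0.0659]), (np.float64(306.26), np.float64(160.61))) 
 now ((array([ 490. , -230.3]), array([422.3,  42.8]), 88.8), 221, array([ 0.4926, -0.0497,  0.0661]), (np.float64(306.86), np.float64(160.81)))
init 0.035 274 (array([494.9, -54. ]), array([34.7, 67.5]), 13.5) [ 0.4934 -0.0538] pca 13.0
init 0.055 224 (array([495. , -53.8]), array([34.3, 62.8]), 14.0) [ 0.4944 -0.0532] pca 13.2
now 0.035 269 (array([495.4, -53.3]), array([35.4, 67.4]), 12.9) [ 0.4937 -0.053 ] pca 12.7
now 0.055 220 (array([495.3, -53.4]), array([34.9, 63.5]), 15.8) [ 0.4947 -0.0525] pca 13.6
scene cap ((array([480.6,  26.4]), array([24.7, 22.5]), 58.7), 40, array([0.4788, 0.024 , 0.0668]), array([316.45, 177.25])) 
 now ((array([480.2,  24.4]), array([25.2, 22.4]), 64.1), 38, array([0.4793, 0.0235, 0.0668]), array([316.66, 177.26]))
scene tape ((array([494.7, -58.2]), array([33. , 57.5]), 9.2), 118, array([ 0.4889, -0.0641,  0.0649]), (np.float64(336.19), np.float64(186.1))) 
 now ((array([494.8, -55.1]), array([32.3, 60.2]), 10.6), 112, array([ 0.4894, -0.0647,  0.0654]), (np.float64(336.33), np.float64(185.95)))
init 0.035 269 (array([495.9, -57.4]), array([37.4, 68. ]), 11.0) [ 0.4905 -0.0653] pca 25.7
init 0.055 133 (array([497. , -59.6]), array([35.5, 60.9]), 15.4) [ 0.4933 -0.063 ] pca 27.7
now 0.035 270 (array([495.3, -58.4]), array([35.5, 69.8]), 15.9) [ 0.4908 -0.0651] pca 27.4
now 0.055 134 (array([495. , -57.8]), array([34.8, 62.1]), 14.3) [ 0.493  -0.0626] pca 26.1
```

View pics/q_top.png

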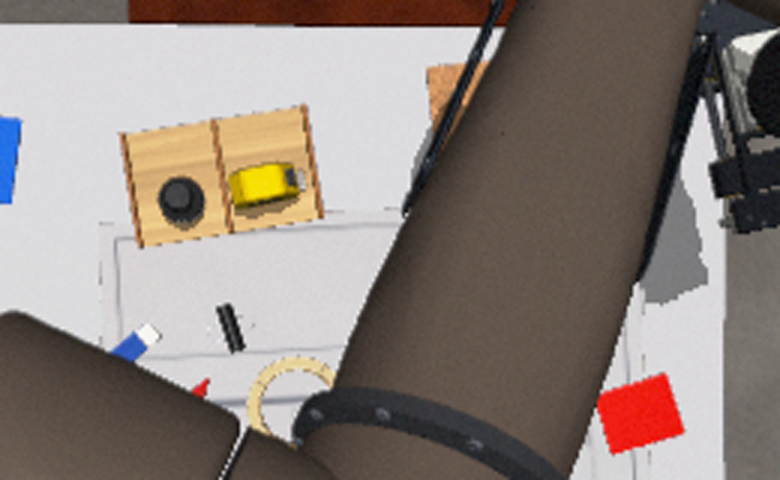

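View pics/q_scene.png

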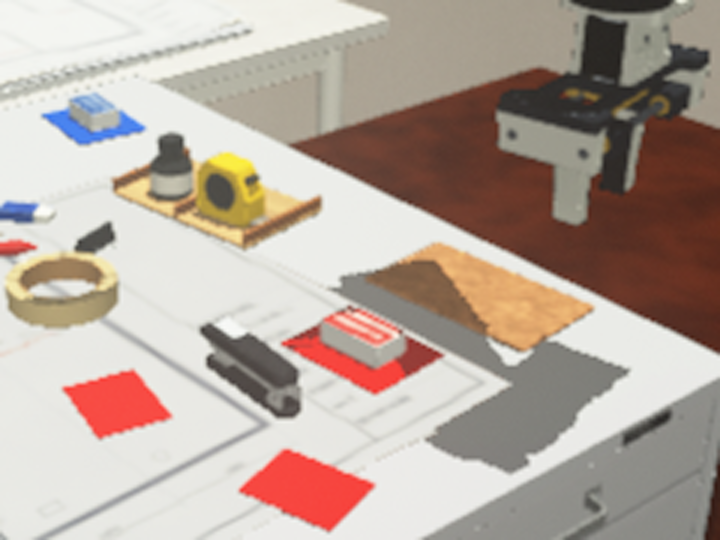

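```bash
python3 - <<'E'
from h import *
for n in ("scene",):
    c=capture(n)
    for l in ["ink_bottle","tape_measure","staples_a","mug_1","small_stapler"]:
        print(l,[(round(d["p"],2),[round(float(x),4) for x in d["location"]]) for d in spotter.tip_of(n,l)])
print(r.get_state()["time_s"],r.get_state()["qd"].round(2))
workorder.close_job()
E
```

```text
ink_bottle [(0.72, [0.479, 0.0288, 0.0091])]
tape_measure [(0.78, [0.4959, -0.0575, 0.0056])]
staples_a [(0.8, [0.4278, -0.323, 0.0005]), (0.68, [0.5252, 0.2599, 0.0035])]
mug_1 [(0.76, [0.3148, 0.2961, -0.0022])]
small_stapler [(0.68, [0.3207, -0.3066, -0.0016]), (0.48, [0.4982, -0.0557, 0.0001])]
43.2 [ 0.21 -0.2   0.06  0.1  -0.04  0.04]
the job is handed in; nothing more can be done
```

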